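# Stack the cups on the warmer and set its sunken knob

## Robot

A 6-joint arm with a two-finger parallel gripper is mounted at the origin on a cart in front of the work surface, level with it; the furniture and walls round the work are solid. World frame = base frame: x ahead of the robot, y to its left, z up, the work surface at z = 0. Lengths are in m, angles in degrees, forces in N, time in s.
With the tool pointing down it reaches from about 0.375 to 0.9 m from the base axis. Payload 3.1 kg.
Tool frame: the origin (TCP) lies midway between the tips of the shut fingers; the grasp point (between the pads) lies 19 mm behind it; z points along the fingers, y is the direction in which the jaws open and shut (so a half turn about z gives the same grasp; the last joint's range is limited). The gripper opens to 87 mm and grips with 3 to 60 N. Pads are 19 mm wide; open, the fingers measure 117 mm over their backs; the gripper's body (75 mm by 190 mm) begins 51 mm behind the grasp point.
Start: joints at [63.742, 30.224, 82.088, -0, 67.689, -10.227], TCP at [0.173, 0.601, 0.223] pointing down, gripper open.
Joint ranges: [-176.69, 176.69], [-43.24, 126.21], [12.49, 139.97], [-82, 262], [0, 151.66], [-163.58, 163.58]. Speed limits (degrees/s): [159.86, 159.86, 180, 180, 180, 180].

## Interface

Orientations are given as a 3x3 rotation matrix whose columns are the frame's x, y, z axes.
In Python, from rig import status, vision, bot, models gives the robot as it stands.
- The arm moves only by the tool send_rows, never from a script. Its argument "moves" is a list of rows, each a list of 7 numbers: the shift along the tool's x, y, z in units of 25 mm (1.0 is 25 mm), then the turn, a rotation vector about the tool's x, y, z in units of 10 degrees (1.0 is 10 degrees), then the closure, from -1 (fully open) to 1 (shut), so that 0 is half open. In form: [[dx, dy, dz, rx, ry, rz, hand], ...]. A call has 1 to 12 rows; each row shifts and turns the commanded pose from where the row before left it, along the tool's axes as they then stand; what a row does not reach is not made up. A row lasts 1/8 s, in which the tool goes at most 62.5 mm and 10.7 degrees, less where a joint would pass 70% of its speed; a pose out of reach is approached as far as the arm can. A call is refused whole if a number of a shift passes 1 or a number of a turn 1, either way. A call with a gripper value outside its range is refused whole. The fingers move at their own pace and stop on an object; the grip force is fixed at half the most. Time passes only in rows, so rows that do not move let the fingers close. It gives the time, the measured TCP pose, the force and the opening at its end, in the units of the state.
- status.read_state(): the state, without advancing time (a new reading comes with each control period).
- vision.capture(name): name is "side" or "top" or "wrist"; returns a dict with "img" (420x560x3 uint8, red, green, blue), "depth" (420x560 float32, m along the optical axis (not along the pixel's ray), 0 where there is no reading), "fx", "fy", "cx", "cy" (pixels), "distortion" ([k1, k2, p1, p2, k3] as OpenCV has them; the pictures are not rectified), "pose" (4x4, takes a point from camera to world coordinates); the wrist camera has in their place "hand_eye" (4x4, takes a point from camera to tool coordinates, whose origin is the TCP and whose axes are the flange's). Camera axes: x right, y up, looking along -z (the intrinsics and any distortion apply to the point x, -y, -z); pixel columns grow to the right and rows downward; lengths in m; the calibration is good to about 2 mm. A picture is of the moment at which its call begins: read the wrist's pose just before it.
- bot.hand_in(): hands the job in, once; it reports no verdict.
Trained networks look in the newest picture that a camera, given by its name, has taken for a name from the list of things; names that differ only in an ending like _2 or _b are one class to them, and where a whole thing is asked for, a point or a joint stands for the part that bears it (a point fixed in the world has none). Each returns a list of dicts, best first, with "confidence" (0 to 1); they miss things now and then, are a little off and sometimes report something else, mostly with a low value. They report only what shows in the picture. A call takes as long as a camera call. They do not tell look-alikes from the thing itself.
- models.masks_of(camera, name): "mask" (420x560 bool, what is visible of it) and "extent" ([left, top, right, bottom] in pixels, round what is visible of it).
- models.landmark_of(camera, name): "point" ([column, row] in pixels: a listed point, or the origin of a listed thing).
The state is a dict: "time_s": time; "joint_positions": joint angles; "qvel": joint speeds; "tau": joint torques, N m; "position": TCP position; "tcp_rot": TCP orientation; "force": force on the tool from outside, world axes, zero at the start; "moment": the same for the moment, N m; "opening": opening from 0.0 (shut) to 1.0 (fully open).
Only numpy, scipy, OpenCV 4.12 (cv2) and the standard library are available. Lean on these libraries where they do the work, as an engineer would, in place of code of your own. Each camera call takes 0.05 s, during which the arm holds its last target.

## Task

Warm up the three metal cups together: nest the two loose metal cups in the one that already stands on the cup warmer's plate, lowering them gently so that they sit fully down as one straight stack. Then turn the sunken knob on the warmer's sloping panel clockwise until its white pointer line stands at the long white mark above it. Leave the bottles, the tube and the clear beaker standing where they are.

Things in the scene. Friction and masses are not known exactly. Their poses are not given: they have to be found in the camera images.
- cup_a_mid (a point): The plain metal cup that already stands on the warmer's plate and stays there as the foot of the stack; 70 mm high. Point at its centre, 35 mm above its base; z up its axis. For its shape see cup_a.
- cup_b_mid (a point): Loose metal cup on the bench to the left of the warmer; same shape as cup_a. Point at its centre, 35 mm above its base.
- cup_c_mid (a point): Loose metal cup on the bench to the right of the warmer; same shape as cup_a. Point at its centre, 35 mm above its base.
- cup_a: cup_a, origin at the centre of its underside. Stepped open cup: tapering foot (diameter 30 at the base, 42 at 42 mm up), then a shoulder and a wider band from 42 to 70 mm up, outer diameter 54, inner 48. Nested, the band's shoulder rests on the rim of the cup below, so each cup stands 28 mm higher than the one that holds it; slack about 1.5 mm all round. About 90 g.
- cup_b: cup_b, origin at the centre of its underside; 63 to 117 g.
- cup_c: cup_c, origin at the centre of its underside; 63 to 117 g.
- plate (a point): Centre of the top of the warmer's white plate (158 x 126 mm, 60 mm above the bench), fixed. x to the warmer's back, y to its left, z up. The warmer is a grey bench unit 170 mm deep (x), 260 wide (y); beside the plate, on its right (-y), is a console 120 mm wide, 111 high at the back, its panel sloping down to the front at 35 degrees.
- knob_grip (a point): Centre of the top of the black bar knob: z out of the panel along its axis (35 deg from vertical, to the warmer's front), x along the bar to its white pointer end; turns with it. Bar 36 mm long (x), 14 wide (y), 20 high, on a skirt 34 mm across and 4 high, sunk in a round well 72 mm wide, 26 deep: knob top 2 mm, skirt top 22 mm below the panel face. Grip it across the 14 mm.
- knob (a joint): Angle of the knob, rad, growing clockwise as seen from outside the panel; it starts between 0 and 1.1. 0: pointer 120 degrees anticlockwise of straight up the slope; 2.094: pointer straight up the slope, at the long white mark. Stops at 0 and 4.19. It stays where it is left; friction torque about 0.03 N m.
- tube_mid (a point): Bystander: clear plastic tube with white cap, standing, 36 mm diameter, 97 mm high, close beside cup_b (about 78 mm between axes, any side). Point at half its height.
- reagent_mid (a point): Bystander: small beige bottle with white cap, standing, 32 mm diameter, 84 mm high, close beside cup_c (about 78 mm between axes, any side). Point at half its height.
- flask_mid (a point): Bystander: small clear screw-cap bottle with blue cap, 45 mm diameter, 107 mm high, standing on the front left of the warmer's plate. Point at half its height.
- beaker_mid (a point): Bystander: clear plastic beaker with a spout, 67 mm wide, 60 mm high, standing behind the warmer. Not one of the cups. Point at half its height.
Mind the look-alikes: they are no part of the job. What is shaped like the cup_c but brown or red is not meant.

How it is judged (in metres and radians):
On the way, in this order (a step that is already met when the one before it is completed fails the run):
1. the three cups stand nested as one stack on the plate (((z of cup_b_mid in the frame of cup_a_mid between 0.024 and 0.032 m and horizontal distance between cup_b_mid and cup_a_mid below 0.006 m and angle between each of cup_b_mid, cup_c_mid's own z axis and vertical below 0.1 rad and z of cup_c_mid in the frame of cup_b_mid between 0.024 and 0.032 m and horizontal distance between cup_c_mid and cup_b_mid below 0.006 m) or (z of cup_c_mid in the frame of cup_a_mid between 0.024 and 0.032 m and horizontal distance between cup_c_mid and cup_a_mid below 0.006 m and angle between each of cup_c_mid, cup_b_mid's own z axis and vertical below 0.1 rad and z of cup_b_mid in the frame of cup_c_mid between 0.024 and 0.032 m and horizontal distance between cup_b_mid and cup_c_mid below 0.006 m)) and angle between cup_a_mid's own z axis and vertical below 0.1 rad and z of cup_a_mid in the frame of plate between 0.031 and 0.039 m and horizontal distance between cup_a_mid and plate below 0.055 m), for 0.2 s.
2. the knob's pointer is turned to the long mark (value of joint knob between 1.974 and 2.214 rad), for 0.2 s.
At the end, for the whole second after the job is handed in: Cups upright (0.1 rad) in one stack on the plate, each nested one 28 mm (+-4) above and within 6 mm of the axis of the one below, cup_a lowest and within 55 mm of the plate's centre; knob at 2.094 rad +-0.12; all at rest (all of step 1 and all of step 2 and linear speed of each of cup_a, cup_b, cup_c below 0.02 m/s and velocity of joint knob between -0.05 and 0.05 rad/s); the robot touches nothing.
It fails at once if a bottle, the tube or the beaker is pushed more than 25 mm from its place or tipped over (distance of any of tube_mid, reagent_mid, flask_mid, beaker_mid from where it was at the start of the episode above 0.025 m or angle between any of tube_mid, reagent_mid, flask_mid, beaker_mid's own z axis and vertical above 0.4 rad).
It fails at once if a loose cup is dropped: out of the fingers it moves faster than 0.6 m/s ((linear speed of cup_b above 0.6 m/s and contact force between cup_b and the fingers below 0.1 N) or (linear speed of cup_c above 0.6 m/s and contact force between cup_c and the fingers below 0.1 N)).
It also fails if it takes over 67 s, if anything falls off the work surface, if the arm or the gripper's body presses on something with over 40 N, if the wrist force passes 120 N, or if a joint passes its speed limit or range.

## Working session

There is one attempt and no reset: what is moved stays moved. The work goes in short steps, Python scripts to look and compute and a tool call to move; the robot and the scene stay as the last step left them, time stands still between calls to the robot, and variables do not carry over. Pictures are saved under pics/ and viewed, and the job is handed in when it is done.

Besides the shell and the picture viewer there is one more tool, called after "Emit:" as name(argument=value, ...) on one line, values as JSON. send_rows: Moves the arm, as the interface text tells. Its arguments: {"type":"object","properties":{"moves":{"type":"array"}},"required":["moves"]}

```bash
ls; mkdir -p pics; python3 - <<'E'
from rig import status, vision
import cv2
print(status.read_state())
for n in ("side","top","wrist"):
    d=vision.capture(n); cv2.imwrite(f"pics/{n}0.png",d["img"][:,:,::-1])
    print(n,d["fx"],d["fy"],d["cx"],d["cy"],d["distortion"]); print(d.get("pose",d.get("hand_eye")))
E
```

```text
pics
{'time_s': 0.0, 'joint_positions': array([ 6.37415845e+01,  3.02778042e+01,  8.21564791e+01, -2.45955280e-03,
        6.76857259e+01, -1.02290580e+01]), 'qvel': array([-0.03400416,  0.02967145, -0.08359838, -0.08841792, -0.03790872,
       -0.01780165]), 'tau': array([-6.87588963e-04, -4.40051007e+01, -1.76589417e+01,  6.33712811e-02,
        5.82104770e-02, -1.60516965e-04]), 'position': array([0.1722608 , 0.60004622, 0.22158354]), 'tcp_rot': array([[-9.61124701e-01,  2.76113229e-01, -8.91059238e-04],
       [ 2.76114466e-01,  9.61122889e-01, -1.89598288e-03],
       [ 3.32911473e-04, -2.06831033e-03, -9.99997806e-01]]), 'force': array([-0.13536737,  0.26122671,  1.13847473]), 'moment': array([ 0.03849339, -0.04363346,  0.02548749]), 'opening': 1.000494669614948}
side 455.7199945532992 455.7199945532992 270.29591828347674 205.67341674099046 [-0.02130053  0.          0.          0.          0.        ]
[[ 0.81557724  0.24551499 -0.52398106 -0.12455836]
 [-0.57838054  0.31834127 -0.75108907 -1.00180193]
 [-0.01759882  0.9156316   0.40163299  0.6421576 ]
 [ 0.          0.          0.          1.        ]]
top 520.3819886399924 520.3819886399924 277.46791360794833 209.9932247126575 [-0.18421346  0.          0.          0.          0.        ]
[[-2.61628182e-04  9.82662308e-01 -1.85404209e-01  2.32111527e-01]
 [-9.99995265e-01  3.11399117e-04  3.06156544e-03  1.63573217e-02]
 [ 3.06621967e-03  1.85404132e-01  9.82657573e-01  1.82009351e+00]
 [ 0.00000000e+00  0.00000000e+00  0.00000000e+00  1.00000000e+00]]
wrist 359.1826606268977 359.1826606268977 285.2251588119138 212.1444206666113 [-0.00119019  0.          0.          0.          0.        ]
[[-5.05154482e-04  9.68036437e-01  2.50809093e-01  6.85487509e-02]
 [ 9.99999767e-01  6.04229392e-04 -3.18017590e-04 -1.58441943e-03]
 [-4.59398840e-04  2.50808874e-01 -9.68036517e-01 -1.61206860e-01]
 [ 0.00000000e+00  0.00000000e+00  0.00000000e+00  1.00000000e+00]]
```

View pics/top0.png

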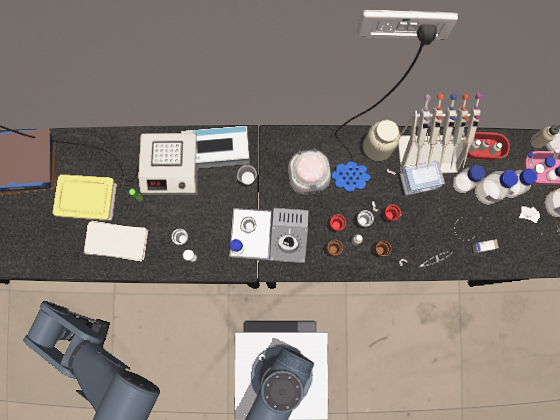

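View pics/side0.png

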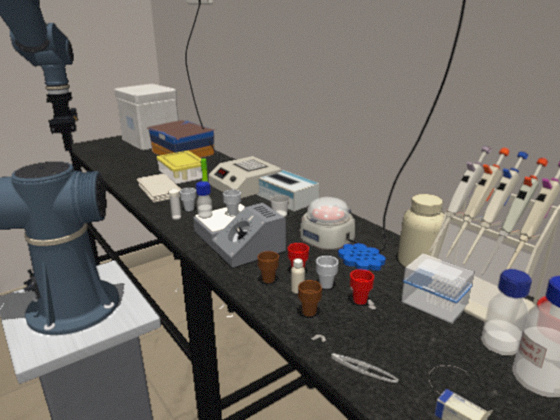

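View pics/wrist0.png

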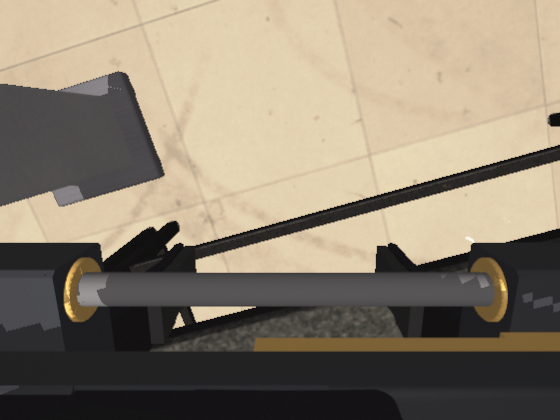

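```bash
cat > h.py <<'E'
import numpy as np, cv2
from rig import status, vision, models
def K(d): return np.array([[d["fx"],0,d["cx"]],[0,d["fy"],d["cy"]],[0,0,1]])
def rays(d,uv):
    p=cv2.undistortPoints(np.array(uv,float).reshape(-1,1,2),K(d),np.array(d["distortion"])).reshape(-1,2)
    return np.c_[p[:,0],-p[:,1],-np.ones(len(p))]
def pose(d,st=None):
    if "pose" in d: return np.array(d["pose"])
    T=np.eye(4);T[:3,:3]=st["tcp_rot"];T[:3,3]=st["position"];return T@d["hand_eye"]
def atz(d,uv,z,P):
    r=rays(d,uv)@P[:3,:3].T; o=P[:3,3]; s=(z-o[2])/r[:,2]; return o+r*s[:,None]
def cloud(d,P,mask=None):
    v,u=np.nonzero((d["depth"]>0)&(True if mask is None else mask))
    r=rays(d,np.c_[u,v])*d["depth"][v,u][:,None]
    return r@P[:3,:3].T+P[:3,3],u,v
def proj(d,P,X):
    X=(np.atleast_2d(X)-P[:3,3])@P[:3,:3]
    x=X*[1,-1,-1]
    return cv2.projectPoints(x,np.zeros(3),np.zeros(3),K(d),np.array(d["distortion"]))[0].reshape(-1,2)
E
python3 - <<'E'
from h import *
for cam in ("top","side"):
    d=vision.capture(cam);P=pose(d)
    if cam=="top": cv2.imwrite("pics/topc.png",cv2.resize(d["img"][160:280,150:430,::-1],None,fx=2.8,fy=2.8,interpolation=cv2.INTER_CUBIC))
    for n in ["cup_a_mid","cup_b_mid","cup_c_mid","plate","knob_grip","tube_mid","reagent_mid","flask_mid","beaker_mid"]:
        for r in models.landmark_of(cam,n)[:8]:
            z={"cup_a_mid":.035,"cup_b_mid":.035,"cup_c_mid":.035,"plate":.06,"knob_grip":.085,"tube_mid":.048,"reagent_mid":.042,"flask_mid":.113,"beaker_mid":.03}[n]
            print(cam,n,round(r["confidence"],2),np.round(r["point"],1),atz(d,[r["point"]],z,P)[0].round(3))
E
```

```text
top cup_a_mid 0.67 [249.1 224.7] [0.517 0.109 0.035]
top cup_b_mid 0.66 [178.7 240.4] [0.461 0.354 0.035]
top cup_b_mid 0.33 [353.7 241.3] [ 0.458 -0.254  0.035]
top cup_c_mid 0.74 [336.5 221.3] [ 0.529 -0.195  0.035]
top cup_c_mid 0.73 [362.1 219.4] [ 0.536 -0.285  0.035]
top cup_c_mid 0.7 [182.  236.5] [0.475 0.343 0.035]
top cup_c_mid 0.65 [389.8 213.2] [ 0.558 -0.385  0.035]
top cup_c_mid 0.61 [333.7 251.1] [ 0.425 -0.183  0.035]
top cup_c_mid 0.55 [380.7 250.8] [ 0.425 -0.348  0.035]
top cup_c_mid 0.48 [363.  221.9] [ 0.527 -0.288  0.035]
top cup_c_mid 0.36 [188.5 258.6] [0.398 0.318 0.035]
top plate 0.79 [246.  231.7] [0.489 0.118 0.06 ]
top plate 0.61 [182.4 237.1] [0.469 0.337 0.06 ]
top knob_grip 0.57 [287.9 243.8] [ 0.444 -0.024  0.085]
top tube_mid 0.59 [188.2 255.4] [0.408 0.317 0.048]
top reagent_mid 0.74 [362.6 222.2] [ 0.524 -0.286  0.042]
top reagent_mid 0.46 [355.1 241.1] [ 0.458 -0.257  0.042]
top flask_mid 0.72 [236.2 247.1] [0.43  0.147 0.113]
top flask_mid 0.29 [290.7 244.7] [ 0.438 -0.033  0.113]
top beaker_mid 0.62 [246.8 173. ] [0.704 0.12  0.03 ]
side cup_a_mid 0.81 [231.1 202.1] [0.58  0.239 0.035]
side cup_b_mid 0.86 [186.1 198.9] [0.47  0.36  0.035]
side cup_c_mid 0.94 [268.1 269.6] [ 0.432 -0.189  0.035]
side cup_c_mid 0.86 [305.8 297.6] [ 0.431 -0.339  0.035]
side cup_c_mid 0.77 [324.3 277.9] [ 0.519 -0.303  0.035]
side cup_c_mid 0.61 [360.9 287.3] [ 0.56  -0.385  0.035]
side cup_c_mid 0.58 [299.9 260.4] [ 0.524 -0.202  0.035]
side plate 0.91 [229.7 214.4] [0.498 0.109 0.06 ]
side knob_grip 0.65 [237.3 230.8] [ 0.433 -0.044  0.085]
side tube_mid 0.63 [174.7 205.2] [0.404 0.305 0.048]
side reagent_mid 0.69 [301.8 277.2] [ 0.47  -0.276  0.042]
side flask_mid 0.87 [205.7 197.4] [0.446 0.159 0.113]
side beaker_mid 0.78 [277.7 205.7] [0.694 0.128 0.03 ]
side beaker_mid 0.68 [205.5 195.6] [0.543 0.356 0.03 ]
```

View pics/topc.png

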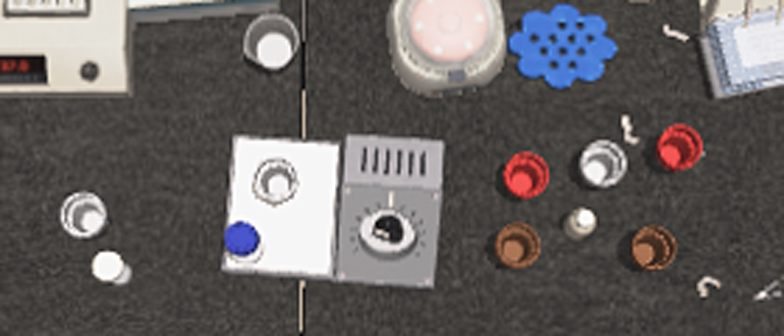

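Emit:
send_rows(moves=[[0,0,0,0,0,-0.8,-1],[0,0,0,0,0,-0.8,-1],[-1,-1,0,0,0,0,-1],[-1,-1,0,0,0,0,-1],[-1,-1,0,0,0,0,-1],[-1,-1,0,0,0,0,-1],[-1,-1,0,0,0,0,-1],[-1,-1,0,0,0,0,-1],[-1,-1,0,0,0,0,-1],[-1,-1,0,0,0,0,-1],[-1,-1,0,0,0,0,-1],[-1,-1,0,0,0,0,-1]])

```text
time_s: 2.65
position: [0.4233, 0.3497, 0.2227]
tcp_rot: [[-1.0, 0.001, 0.0], [0.001, 1.0, 0.0], [-0.0, 0.0, -1.0]]
force: [0.3, 0.7, 0.0]
opening: 1.0
```

```bash
cat > w.py <<'E'
import sys
from h import *
np.set_printoptions(suppress=True,precision=4)
st=status.read_state(); d=vision.capture("wrist");P=pose(d,st)
print(st["time_s"],st["position"],st["tcp_rot"].ravel(),st["joint_positions"],st["force"],st["opening"])
cv2.imwrite(f"pics/{sys.argv[1]}.png",d["img"][:,:,::-1])
import pickle;pickle.dump((st,d),open(f"pics/{sys.argv[1]}.pkl","wb"))
E
python3 w.py w1
```

```text
2.65 [0.4233 0.3497 0.2227] [-1.      0.0006  0.0004  0.0006  1.      0.0003 -0.0004  0.0003 -1.    ] [ 27.8982  24.3558  93.072    0.0031  62.5451 -62.0664] [0.3464 0.6927 0.0489] 1.000228063707839
```

View pics/w1.png

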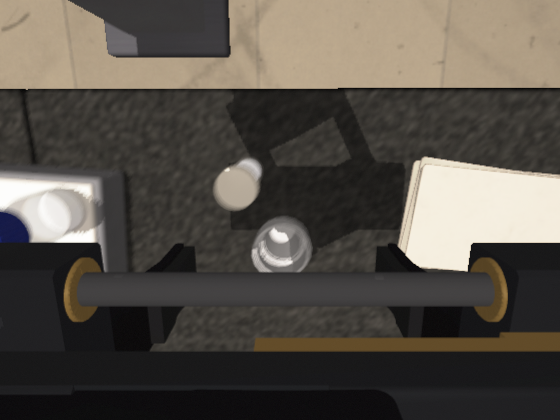

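```bash
cat > fit.py <<'E'
import sys,pickle
from h import *
from scipy.optimize import least_squares
def rim(name,zt,guess,r=0.0255,dz=(-.006,.006),R=.04):
    st,d=pickle.load(open(f"pics/{name}.pkl","rb"));P=pose(d,st)
    X,u,v=cloud(d,P)
    m=(X[:,2]>zt+dz[0])&(X[:,2]<zt+dz[1])&(np.hypot(X[:,0]-guess[0],X[:,1]-guess[1])<R)
    Y=X[m]
    f=lambda p:np.hypot(Y[:,0]-p[0],Y[:,1]-p[1])-p[2]
    s=least_squares(f,[*guess,r],loss="soft_l1",f_scale=.001)
    a=np.degrees(np.arctan2(Y[:,1]-s.x[1],Y[:,0]-s.x[0]))
    print(name,"n",m.sum(),"c,r",s.x.round(4),"z",np.percentile(Y[:,2],[50,95]).round(4),"res",np.abs(s.fun).mean().round(4),"ang",np.histogram(a,8,(-180,180))[0])
    return s.x
if __name__=="__main__":
    rim(sys.argv[1],float(sys.argv[2]),(float(sys.argv[3]),float(sys.argv[4])))
E
python3 - <<'E'
from h import *; import pickle
st,d=pickle.load(open("pics/w1.pkl","rb"));P=pose(d,st)
print(atz(d,[[282,246]],.07,P), atz(d,[[237,188]],.097,P))
E
python3 fit.py w1 .07 .465 .348
```

```text
[[0.46813656 0.34538725 0.07      ]] [[0.40847519 0.30931224 0.097     ]]
w1 n 603 c,r [0.4715 0.3469 0.025 ] z [0.0687 0.0701] res 0.0008 ang [87 72 78 60 65 80 73 88]
```

Emit:
send_rows(moves=[[-0.64,-0.05,0,0,0,0,-1],[-0.64,-0.05,0,0,0,0,-1],[-0.64,-0.05,0.4,0,0,0,-1],[0,0,1,0,0,0,-1],[0,0,1,0,0,0,-1],[0,0,1,0,0,0,-1],[0,0,1,0,0,0,-1],[0,0,1,0,0,0,-1],[0,0,1,0,0,0,-1],[0,0,0.5,0,0,0,-1],[0,0,0.29,0,0,0,-1],[0,0,0,0,0,0,0]])

```text
time_s: 4.2
position: [0.4705, 0.3469, 0.0426]
tcp_rot: [[-1.0, 0.0, -0.0], [0.0, 1.0, -0.0], [0.0, -0.0, -1.0]]
force: [0.5, -0.2, -0.6]
opening: 0.951
```

Emit:
send_rows(moves=[[0,0,0,0,0,0,0.3],[0,0,0,0,0,0,0.6],[0,0,0,0,0,0,1],[0,0,0,0,0,0,1],[0,0,0,0,0,0,1]])

```text
time_s: 4.82
position: [0.4708, 0.347, 0.0433]
tcp_rot: [[-1.0, 0.001, 0.001], [0.001, 1.0, 0.001], [-0.001, 0.001, -1.0]]
force: [-0.5, 0.1, 3.1]
opening: 0.613
```

Emit:
send_rows(moves=[[0,0,-0.2,0,0,0,1],[0,0,-0.6,0,0,0,1],[0,0,-1,0,0,0,1],[0,0,-1,0,0,0,1],[0,0,-1,0,0,0,1],[0,0,-1,0,0,0,1],[0,0,-1,0,0,0,1],[0,0,-1,0,0,0,1],[0,0,-1,0,0,0,1],[-0.4,-0.6,-0.7,0,0,0,1],[-0.5,-1,0,0,0,0,1],[-0.5,-1,0,0,0,0,1]])

```text
time_s: 6.32
position: [0.5053, 0.2811, 0.2564]
tcp_rot: [[-1.0, -0.0, 0.001], [-0.0, 1.0, 0.0], [-0.001, 0.0, -1.0]]
force: [-0.5, -0.3, -2.2]
opening: 0.613
```

```bash
python3 - <<'E'
from h import *
import pickle
d=vision.capture("top");P=pose(d);pickle.dump((None,d),open("pics/t1.pkl","wb"))
print(atz(d,[[249,225]],.13,P))
E
python3 fit.py t1 .13 .50 .105; python3 w.py w2
```

```text
[[0.50073471 0.10473555 0.13      ]]
t1 n 46 c,r [0.5087 0.1077 0.0253] z [0.1304 0.1346] res 0.0009 ang [7 5 6 6 7 6 4 5]
6.375 [0.5072 0.2779 0.2562] [-1.      0.0019  0.0022  0.0019  1.     -0.003  -0.0022 -0.003  -1.    ] [ 17.7635  24.4438  86.7196  -0.2154  68.7679 -72.0486] [ 1.0786 -2.0073 -0.8716] 0.6183053905546504
```

View pics/w2.png

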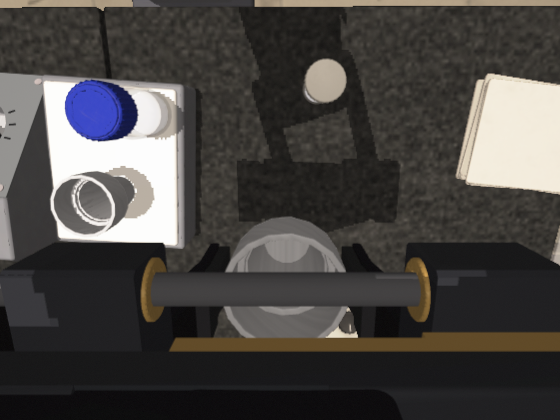

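```bash
python3 fit.py w2 .13 .507 .106;python3 fit.py w2 .283 .507 .278
```

```text
w2 n 1035 c,r [0.5082 0.109  0.0252] z [0.1284 0.1299] res 0.0008 ang [102 142 169 131  95 118 148 130]
w2 n 2957 c,r [0.5074 0.2765 0.0254] z [0.2816 0.2851] res 0.0023 ang [453 476 310 209 206 337 500 466]
```

Emit:
send_rows(moves=[[-0.4,-1,0,0,0,0,1],[-0.2,-1,0,0,0,0,1],[0,-1,0,0,0,0,1],[0,-1,0,0,0,0,1],[0,-1,0,0,0,0,1],[0,-1,0,0,0,0,1],[0,-0.6,0,0,0,0,1],[0,0,0,0,0,0,1],[0,0,0,0,0,0,1],[0,0,0,0,0,0,1]])

```text
time_s: 7.68
position: [0.5202, 0.1176, 0.2553]
tcp_rot: [[-1.0, -0.0, -0.0], [-0.0, 1.0, 0.0], [0.0, 0.0, -1.0]]
force: [-0.5, 0.0, -1.9]
opening: 0.616
```

```bash
python3 w.py w3;python3 fit.py w3 .13 .508 .107;python3 fit.py w3 .283 .52 .11
```

```text
7.675 [0.5202 0.1176 0.2553] [-1.     -0.0004 -0.     -0.0004  1.      0.0003  0.      0.0003 -1.    ] [  0.7125  20.8803  92.9832   0.0213  66.1372 -89.3215] [-0.5207  0.0493 -1.8694] 0.6160336072109485
w3 n 714 c,r [0.5082 0.1081 0.025 ] z [0.1288 0.1301] res 0.0008 ang [ 98  98 105  80  35 107  91 100]
w3 n 2612 c,r [0.5207 0.1158 0.0253] z [0.2808 0.2838] res 0.002 ang [438 462 293 162 155 323 338 441]
```

View pics/w3.png

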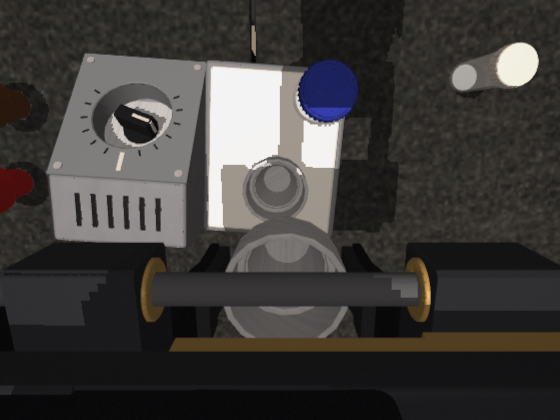

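Emit:
send_rows(moves=[[0.25,-0.18,0,0,0,0,1],[0.25,-0.19,0.5,0,0,0,1],[0,0,0.8,0,0,0,1],[0,0,0.8,0,0,0,1],[0,0,0.6,0,0,0,1],[0,0,0.4,0,0,0,1],[0,0,0.4,0,0,0,1],[0,0,0.3,0,0,0,1],[0,0,0.2,0,0,0,1],[0,0,0.2,0,0,0,1],[0,0,0,0,0,0,1]])

```text
time_s: 9.1
position: [0.5076, 0.1075, 0.1501]
tcp_rot: [[-1.0, 0.001, -0.0], [0.001, 1.0, 0.0], [0.0, 0.0, -1.0]]
force: [-0.1, 0.4, -0.8]
opening: 0.614
```

```bash
python3 - <<'E'
from h import *
st=status.read_state();print(st["force"],st["position"])
d=vision.capture("side");cv2.imwrite("pics/s4.png",cv2.resize(d["img"][150:270,160:300,::-1],None,fx=5,fy=5,interpolation=cv2.INTER_CUBIC))
E
```

```text
[-0.05087415  0.41137383 -0.83841968] [0.50764129 0.10751034 0.15009437]
```

View pics/s4.png

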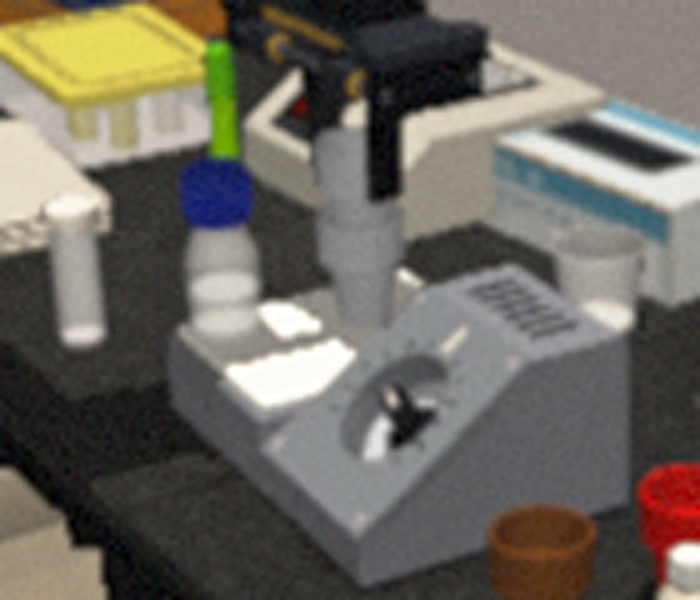

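Emit:
send_rows(moves=[[0,0.03,0.2,0,0,0,1],[0,0,0.2,0,0,0,1],[0,0,0.15,0,0,0,1],[0,0,0.1,0,0,0,1],[0,0,0.05,0,0,0,1],[0,0,0,0,0,0,1]])

```text
time_s: 9.9
position: [0.5078, 0.1082, 0.1327]
tcp_rot: [[-1.0, 0.001, -0.0], [0.001, 1.0, -0.0], [0.0, -0.0, -1.0]]
force: [0.2, 0.7, -1.5]
opening: 0.613
```

Emit:
send_rows(moves=[[0,0,0.04,0,0,0,1],[0,0,0.04,0,0,0,1],[0,0,0,0,0,0,1]])

```text
time_s: 10.28
position: [0.5081, 0.1081, 0.1313]
tcp_rot: [[-1.0, 0.0, 0.001], [0.0, 1.0, -0.0], [-0.001, -0.0, -1.0]]
force: [-1.4, -0.3, 3.0]
opening: 0.616
```

Emit:
send_rows(moves=[[0,0,0,0,0,0,0],[0,0,0,0,0,0,-0.4],[0,0,0,0,0,0,-0.4],[0,0,0,0,0,0,-0.4],[0,0,-0.2,0,0,0,-0.4],[0,0,-0.6,0,0,0,-0.4],[0,0,-1,0,0,0,-0.4],[0,0,-1,0,0,0,-0.4],[-0.2,0,-1,0,0,0,-0.4],[-0.4,0,-1,0,0,0,-0.4],[-0.4,0,0,0,0,0,-0.4],[0,0,0,0,0,0,-0.4]])

```text
time_s: 11.78
position: [0.5331, 0.1081, 0.2506]
tcp_rot: [[-1.0, 0.001, 0.0], [0.001, 1.0, -0.0], [-0.0, -0.0, -1.0]]
force: [0.1, 0.2, -0.6]
opening: 0.7
```

```bash
python3 w.py w5;python3 fit.py w5 .158 .508 .108
python3 - <<'E'
from h import *
d=vision.capture("side");cv2.imwrite("pics/s5.png",cv2.resize(d["img"][150:270,160:300,::-1],None,fx=5,fy=5,interpolation=cv2.INTER_CUBIC))
E
```

```text
11.775 [0.5331 0.1081 0.2506] [-1.      0.0007  0.0001  0.0007  1.     -0.     -0.0001 -0.     -1.    ] [ -0.3068  22.0425  91.8796  -0.0006  66.0749 -90.2639] [ 0.051   0.1814 -0.6213] 0.7001070968688309
w5 n 1041 c,r [0.5088 0.1075 0.025 ] z [0.1568 0.1581] res 0.0008 ang [127 122 133 141 138 136 122 122]
```

View pics/s5.png

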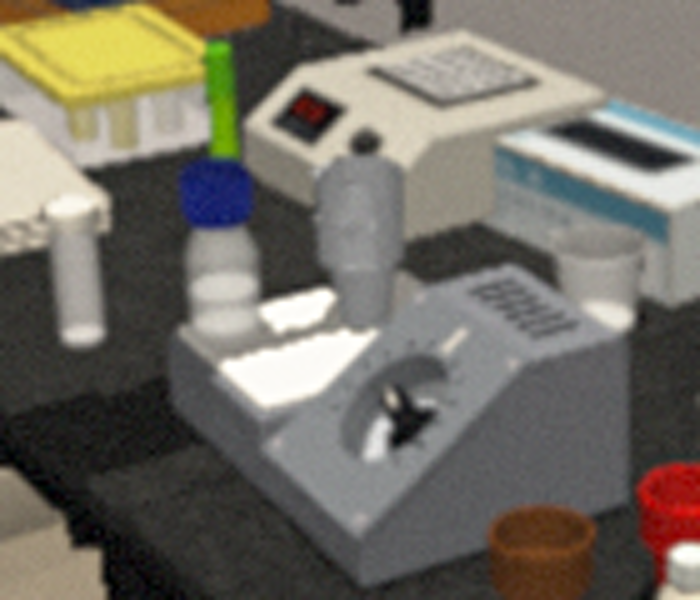

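View pics/w5.png

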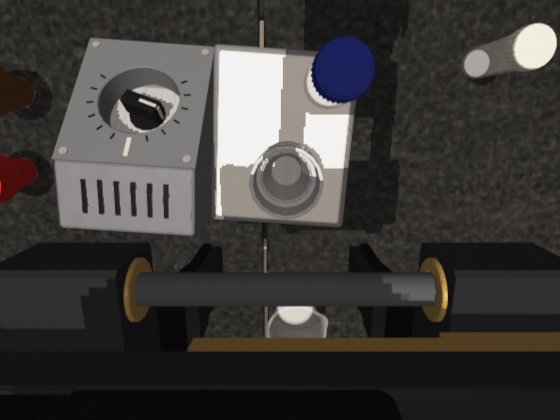

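```bash
python3 fit.py t1 .07 .53 -.29;python3 fit.py t1 .07 .53 -.20;python3 fit.py t1 .07 .56 -.385;python3 fit.py w5 .158 .508 .108
```

```text
t1 n 43 c,r [ 0.5362 -0.2897  0.0244] z [0.0692 0.075 ] res 0.001 ang [4 6 6 6 5 5 4 7]
t1 n 44 c,r [ 0.5222 -0.1952  0.0255] z [0.0704 0.0745] res 0.001 ang [7 5 5 9 5 5 4 4]
t1 n 46 c,r [ 0.5552 -0.3864  0.0247] z [0.0698 0.0746] res 0.0014 ang [6 5 6 8 7 3 7 4]
w5 n 1041 c,r [0.5088 0.1075 0.025 ] z [0.1568 0.1581] res 0.0008 ang [127 122 133 141 138 136 122 122]
```

Emit:
send_rows(moves=[[0,-0.6,0,0,0,0,-0.4],[0,-1,0,0,0,0,-0.4],[0,-1,0,0,0,0,-0.4],[0.1,-1,0,0,0,0,-0.4],[0.1,-1,0,0,0,0,-0.4],[0.1,-1,0,0,0,0,-0.4],[0.1,-1,0,0,0,0,-0.4],[0.1,-1,0,0,0,0,-0.4],[0.1,-1,0,0,0,0,-0.4],[0.1,-1,0,0,0,0,-0.4],[0.1,-1,0,0,0,0,-0.4],[0.1,-1,0,0,0,0,-0.4]])

```text
time_s: 13.38
position: [0.509, -0.1831, 0.2501]
tcp_rot: [[-1.0, 0.001, -0.002], [0.001, 1.0, 0.001], [0.002, 0.001, -1.0]]
force: [0.1, -0.1, -0.2]
opening: 0.703
```

Emit:
send_rows(moves=[[0.2,-1,0,0,0,0,-0.4],[0.2,-1,0,0,0,0,-0.4],[0.1,-1,0,0,0,0,-0.4],[0,-0.5,0,0,0,1,-0.4],[0,0,0,0,0,1,-0.4],[0,0,0,0,0,1,-0.4],[0,0,0,0,0,0,-0.4],[0,0,0,0,0,0,-0.4]])

```text
time_s: 14.38
position: [0.4971, -0.2695, 0.2505]
tcp_rot: [[-0.867, 0.499, -0.001], [0.499, 0.867, 0.0], [0.001, -0.0, -1.0]]
force: [-0.2, 0.1, 0.0]
opening: 0.701
```

```bash
python3 w.py w6;python3 fit.py w6 .07 .536 -.289;python3 fit.py w6 .07 .522 -.195;python3 fit.py w6 .07 .555 -.386
```

```text
14.375 [ 0.4971 -0.2695  0.2505] [-0.8668  0.4987 -0.0007  0.4987  0.8668  0.0003  0.0008 -0.0001 -1.    ] [-39.7779  23.7925  88.8817  -0.0121  67.3697 -99.8619] [-0.205   0.1228  0.0078] 0.7014190351011632
w6 n 578 c,r [ 0.5362 -0.29    0.0251] z [0.0688 0.0701] res 0.0008 ang [68 64 82 82 77 59 68 78]
w6 n 628 c,r [ 0.5221 -0.1954  0.0251] z [0.0688 0.0702] res 0.0008 ang [79 72 69 83 92 87 75 71]
w6 n 148 c,r [ 0.5565 -0.3863  0.0255] z [0.0685 0.0702] res 0.0007 ang [ 0  0 17 89 36  0  3  3]
```

View pics/w6.png

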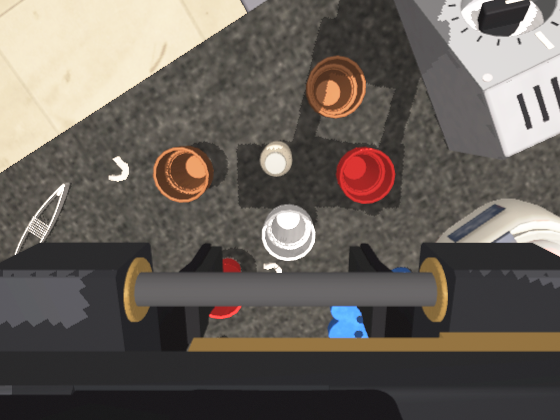

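Emit:
send_rows(moves=[[-0.6,0.03,0,0,0,0,-0.7],[-0.6,0.03,0,0,0,0,-0.7],[-0.55,0,0.5,0,0,0,-0.7],[0,0,1,0,0,0,-0.7],[0,0,1,0,0,0,-0.7],[0,0,1,0,0,0,-0.7],[0,0,1,0,0,0,-0.7],[0,0,1,0,0,0,-0.7],[0,0,1,0,0,0,-0.7],[0,0,1,0,0,0,-0.7],[0,0,0.6,0,0,0,-0.7],[0,0,0.2,0,0,0,-0.7]])

```text
time_s: 15.92
position: [0.5359, -0.2896, 0.0418]
tcp_rot: [[-0.866, 0.5, -0.002], [0.5, 0.866, 0.001], [0.002, 0.0, -1.0]]
force: [-0.1, -0.1, 1.0]
opening: 0.853
```

Emit:
send_rows(moves=[[0,0,0,0,0,0,-0.4],[0,0,0,0,0,0,0],[0,0,0,0,0,0,0.5],[0,0,0,0,0,0,1],[0,0,0,0,0,0,1],[0,0,0,0,0,0,1]])

```text
time_s: 16.68
position: [0.5368, -0.2902, 0.0442]
tcp_rot: [[-0.866, 0.5, 0.001], [0.5, 0.866, -0.001], [-0.002, -0.0, -1.0]]
force: [0.2, 1.5, 5.5]
opening: 0.597
```

Emit:
send_rows(moves=[[0,0,-0.2,0,0,0,1],[0,0,-0.6,0,0,0,1],[0,0,-1,0,0,0,1],[0,0,-1,0,0,0,1],[0,0,-1,0,0,0,1],[0,0,-1,0,0,0,1],[0,0,-1,0,0,0,1],[0,0,-1,0,0,0,1],[0,0,-1,0,0,0,1],[0,0,-1,0,0,0,1],[0,0,-1,0,0,0,1],[0,0,-0.4,0,0,0,1]])

```text
time_s: 18.18
position: [0.5365, -0.2901, 0.3005]
tcp_rot: [[-0.866, 0.5, 0.002], [0.5, 0.866, -0.002], [-0.003, -0.0, -1.0]]
force: [0.3, 0.6, -0.3]
opening: 0.597
```

```bash
python3 w.py w7;python3 fit.py w7 .326 .536 -.290
```

```text
18.175 [ 0.5365 -0.2901  0.3005] [-0.8658  0.5005  0.0024  0.5005  0.8658 -0.0019 -0.003  -0.0005 -1.    ] [-38.884   24.6053  78.9737  -0.001   76.2453 -98.8529] [ 0.278   0.6324 -0.2562] 0.597414706659845
w7 n 3394 c,r [ 0.5346 -0.2908  0.0254] z [0.325  0.3285] res 0.0019 ang [633 133 486 339 453 430 438 482]
```

View pics/w7.png

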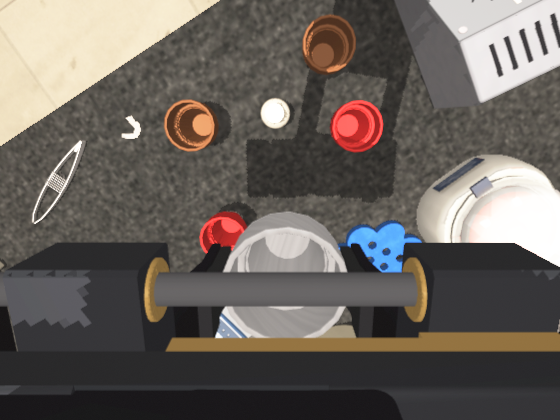

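Emit:
send_rows(moves=[[0.3,0.47,0,0,0,0,1],[0.6,0.95,0,0,0,0,1],[0.6,0.95,0,0,0,0,1],[0.6,0.95,0,0,0,0,1],[0.6,0.95,0,0,0,0,1],[0.6,0.95,0,0,0,0,1],[0.6,0.95,0,0,0,0,1],[0.6,0.95,0,0,0,0,1],[0.6,0.95,0,0,0,0,1],[0.6,0.95,0,0,0,0,1],[0.6,0.95,0,0,0,0,1],[0.6,0.95,0,0,0,0,1]])

```text
time_s: 19.73
position: [0.5215, 0.0357, 0.2973]
tcp_rot: [[-0.866, 0.499, -0.003], [0.499, 0.866, 0.001], [0.003, -0.001, -1.0]]
force: [0.1, -0.3, -0.0]
opening: 0.597
```

Emit:
send_rows(moves=[[0.6,0.95,0,0,0,0,1],[0.6,0.95,0,0,0,0,1],[0.2,0.4,0,0,0,0,1],[0,0,0,0,0,0,1],[0,0,0,0,0,0,1],[0,0,0,0,0,0,1]])

```text
time_s: 20.48
position: [0.522, 0.0993, 0.2982]
tcp_rot: [[-0.865, 0.502, -0.0], [0.502, 0.865, -0.0], [0.0, -0.0, -1.0]]
force: [-0.9, -0.4, -0.9]
opening: 0.593
```

```bash
python3 w.py w8;python3 fit.py w8 .158 .5088 .1078;python3 fit.py w8 .326 .521 .1
```

```text
20.475 [0.522  0.0993 0.2982] [-0.8651  0.5015 -0.0002  0.5015  0.8651 -0.0003  0.     -0.0003 -1.    ] [ -1.2769  18.0726  89.9146  -0.0161  72.0215 -61.1699] [-0.8666 -0.3833 -0.927 ] 0.5931073069872487
w8 n 721 c,r [0.5088 0.1076 0.025 ] z [0.1568 0.1581] res 0.0008 ang [86 88 97 85 99 89 87 90]
w8 n 2891 c,r [0.5203 0.0984 0.0254] z [0.3231 0.3275] res 0.0021 ang [601 116 375 211 388 393 392 415]
```

View pics/w8.png

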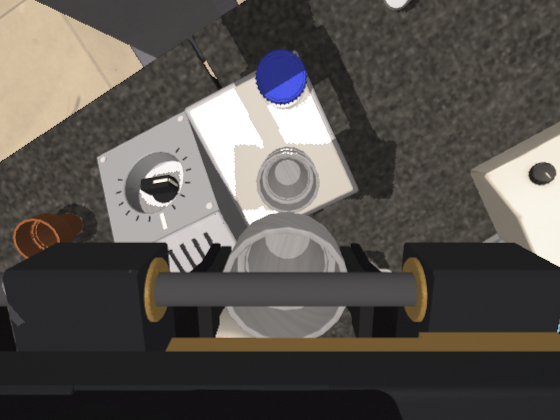

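Emit:
send_rows(moves=[[0.3,0.01,0,0,0,0,1],[0.3,0.02,0.4,0,0,0,1],[0,0,0.8,0,0,0,1],[0,0,0.8,0,0,0,1],[0,0,0.7,0,0,0,1],[0,0,0.6,0,0,0,1],[0,0,0.5,0,0,0,1],[0,0,0.4,0,0,0,1],[0,0,0.3,0,0,0,1],[0,0,0.2,0,0,0,1],[0,0,0,0,0,0,1]])

```text
time_s: 21.9
position: [0.5093, 0.1083, 0.1806]
tcp_rot: [[-0.866, 0.501, -0.0], [0.501, 0.866, -0.0], [0.0, -0.0, -1.0]]
force: [0.0, 0.4, -1.0]
opening: 0.601
```

Emit:
send_rows(moves=[[0,-0.02,0.2,0,0,0,1],[0,0,0.2,0,0,0,1],[0,0,0.15,0,0,0,1],[0,0,0.1,0,0,0,1],[0,0,0.06,0,0,0,1],[0,0,0,0,0,0,1]])

```text
time_s: 22.65
position: [0.5091, 0.1079, 0.1629]
tcp_rot: [[-0.866, 0.5, -0.0], [0.5, 0.866, -0.0], [0.0, -0.0, -1.0]]
force: [-0.3, -0.3, -0.3]
opening: 0.595
```

Emit:
send_rows(moves=[[0,0,0.06,0,0,0,1],[0,0,0.05,0,0,0,1],[0,0,0,0,0,0,1]])

```text
time_s: 23.02
position: [0.5092, 0.1079, 0.1604]
tcp_rot: [[-0.866, 0.5, 0.0], [0.5, 0.866, -0.0], [-0.0, 0.0, -1.0]]
force: [0.1, -0.6, -0.4]
opening: 0.597
```

Emit:
send_rows(moves=[[0,0,0.04,0,0,0,1],[0,0,0.02,0,0,0,1],[0,0,0,0,0,0,1]])

```text
time_s: 23.4
position: [0.5095, 0.1075, 0.1601]
tcp_rot: [[-0.866, 0.5, 0.001], [0.5, 0.866, -0.001], [-0.001, -0.0, -1.0]]
force: [-1.9, -1.0, 8.7]
opening: 0.597
```

Emit:
send_rows(moves=[[0,0,0,0,0,0,0.1],[0,0,0,0,0,0,-0.4],[0,0,0,0,0,0,-0.4],[0,0,0,0,0,0,-0.4],[0,0,-0.2,0,0,0,-0.4],[0,0,-0.6,0,0,0,-0.4],[0,0,-1,0,0,0,-0.4],[0,0,-1,0,0,0,-0.4],[-0.3,0,-1,0,0,0,-0.4],[-0.4,0,-1,0,0,0,-0.4],[-0.4,0,-0.8,0,0,0,-0.4],[0,0,0,0,0,0,-0.4]])

```text
time_s: 24.9
position: [0.5346, 0.0938, 0.3013]
tcp_rot: [[-0.865, 0.501, 0.006], [0.501, 0.865, -0.0], [-0.005, 0.003, -1.0]]
force: [-0.2, 0.3, 0.5]
opening: 0.698
```

```bash
python3 w.py w9;python3 fit.py w9 .186 .508 .108
python3 - <<'E'
from h import *
d=vision.capture("side");cv2.imwrite("pics/s9.png",cv2.resize(d["img"][150:270,160:300,::-1],None,fx=5,fy=5,interpolation=cv2.INTER_CUBIC))
E
```

```text
24.9 [0.5346 0.0938 0.3013] [-0.8655  0.5009  0.0057  0.5009  0.8655 -0.0002 -0.005   0.0027 -1.    ] [ -1.8452  18.7216  88.3888   0.0013  72.5612 -61.7837] [-0.1909  0.2532  0.4799] 0.697830574029011
w9 n 883 c,r [0.5084 0.1071 0.025 ] z [0.1849 0.1861] res 0.0008 ang [103 106 118 120 117 109 104 106]
```

View pics/s9.png

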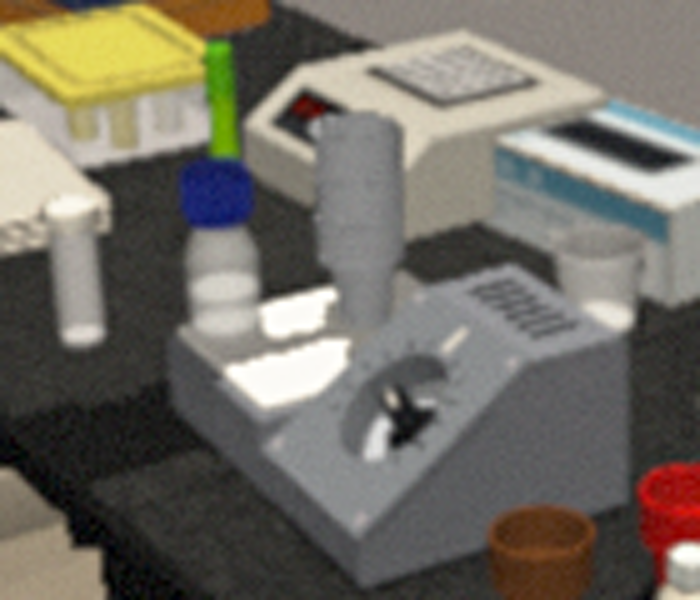

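View pics/w9.png

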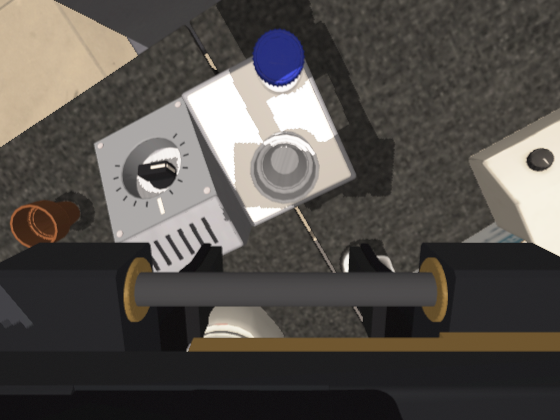

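```bash
cat > panel.py <<'E'
import sys,pickle
from h import *
np.set_printoptions(suppress=True,precision=4)
def panel(name,c0=(.45,-.03)):
    st,d=pickle.load(open(f"pics/{name}.pkl","rb"));P=pose(d,st)
    X,u,v=cloud(d,P)
    m=(abs(X[:,1]-c0[1])<.055)&(abs(X[:,0]-c0[0])<.055)&(X[:,2]>.04)&(X[:,2]<.13)
    Y=X[m];U=np.c_[u,v][m]
    n=np.array([-np.sin(.611),0,np.cos(.611)]);k=None
    off=np.percentile(Y@n,60)
    for t in (.012,.006,.003,.002):
        k=abs(Y@n-off)<t
        c=Y[k].mean(0);n=np.linalg.svd(Y[k]-c,full_matrices=False)[2][2];n*=np.sign(n[2]);off=c@n
    print(name,"normal",n,"tilt",np.degrees(np.arccos(n[2])),"yaw",np.degrees(np.arctan2(-n[1],-n[0])),"k",k.sum())
    up=np.array([0,0,1])-n*n[2];up/=np.linalg.norm(up);rt=np.cross(up,n) # right as seen from outside
    h=Y@n-off
    return st,d,P,Y,U,h,n,up,rt,off
if __name__=="__main__":
    for nm in sys.argv[1:]:
        st,d,P,Y,U,h,n,up,rt,off=panel(nm)
        q=np.c_[Y@rt,Y@up]
        kb=(h>-.006)&(h<.004)
        # well: points deeper than 8mm
        w=(h<-.012)&(h>-.032)
        print("well lo/hi rt,up",np.percentile(q[w],[2,98],axis=0))
        cc=np.percentile(q[w],[2,98],axis=0).mean(0)
        # bar top: near the face, inside 25 mm of centre
        b=kb&(np.hypot(*(q-cc).T)<.024)
        B=q[b];print("bar n",len(B),"mean h",h[b].mean())
        c=B.mean(0);U_,S,V=np.linalg.svd(B-c,full_matrices=False);print("c",c,"S",S/np.sqrt(len(B))*3.46,"dir deg from up, ccw+ ",np.degrees(np.arctan2(-V[0][0],V[0][1])))
        print("bar centre world",rt*c[0]+up*c[1]+n*(off+h[b].mean()))
E
python3 panel.py w5 w8 w9 w3
```

```text
w5 normal [-0.5718  0.0391  0.8195] tilt 34.96727064808043 yaw -3.9114827585037157 k 10768
well lo/hi rt,up [[-0.0301  0.3734]
 [ 0.0303  0.4263]]
bar n 493 mean h -0.0022252181085206115
c [-0.0039  0.4087] S [0.0317 0.0143] dir deg from up, ccw+  73.05676558445248
bar centre world [ 0.4482 -0.0267  0.0712]
w8 normal [-0.5724  0.0398  0.819 ] tilt 35.01344956618841 yaw -3.973416328794862 k 6652
well lo/hi rt,up [[-0.0294  0.3734]
 [ 0.0301  0.4265]]
bar n 315 mean h -0.0021910868972182837
c [-0.0043  0.4085] S [0.0317 0.015 ] dir deg from up, ccw+  71.23132585269268
bar centre world [ 0.4482 -0.0268  0.0711]
w9 normal [-0.5717  0.0386  0.8196] tilt 34.95749039952977 yaw -3.8670413040952822 k 6969
well lo/hi rt,up [[-0.0288  0.3732]
 [ 0.031   0.4256]]
bar n 313 mean h -0.00226930523480443
c [-0.0031  0.4087] S [0.0312 0.0142] dir deg from up, ccw+  -107.0982951439299
bar centre world [ 0.4482 -0.0271  0.071 ]
w3 normal [-0.5716  0.0387  0.8196] tilt 34.95650711305783 yaw -3.872988976759229 k 10448
well lo/hi rt,up [[-0.029   0.3734]
 [ 0.0308  0.4277]]
bar n 468 mean h -0.002199823119486812
c [-0.0038  0.4086] S [0.0319 0.0141] dir deg from up, ccw+  73.18650539146371
bar centre world [ 0.4481 -0.0266  0.0711]
```

```bash
cat > plan.py <<'E'
from h import *
from scipy.spatial.transform import Rotation as Rn
def rows(p0,R0,p1,R1,N,hand):
    w=Rn.from_matrix(R0.T@R1).as_rotvec()
    s=Rn.from_rotvec(w/N).as_matrix();R=R0.copy();out=[]
    for i in range(N):
        t=R.T@(np.array(p1)-p0)/N/.025
        out.append([round(float(a),2) for a in [*t,*(np.degrees(w)/N/10)]]+[hand]); R=R@s
    return out
n=np.array([-.5718,.0391,.8195]);n/=np.linalg.norm(n)
up=np.array([0,0,1])-n*n[2];up/=np.linalg.norm(up);rt=np.cross(up,n)
def toolR(ccw):
    a=np.radians(ccw);x=np.cos(a)*up-np.sin(a)*rt;z=-n
    return np.c_[x,np.cross(z,x),z]
E
python3 - <<'E'
from plan import *
st=status.read_state();p=st["position"];R=st["tcp_rot"]
c=np.array([.448,-.0275,.071])
R1=toolR(73)
p1=np.array([.39,-.023,.2])
for r in rows(p,R,p1,R1,10,-0.4):print(r)
E
```

```text
[0.26, -0.69, 0.4, -0.35, -0.15, 0.78, -0.4]
[0.17, -0.74, 0.35, -0.35, -0.15, 0.78, -0.4]
[0.07, -0.78, 0.3, -0.35, -0.15, 0.78, -0.4]
[-0.03, -0.8, 0.25, -0.35, -0.15, 0.78, -0.4]
[-0.13, -0.8, 0.2, -0.35, -0.15, 0.78, -0.4]
[-0.23, -0.79, 0.16, -0.35, -0.15, 0.78, -0.4]
[-0.34, -0.76, 0.12, -0.35, -0.15, 0.78, -0.4]
[-0.43, -0.71, 0.08, -0.35, -0.15, 0.78, -0.4]
[-0.52, -0.65, 0.05, -0.35, -0.15, 0.78, -0.4]
[-0.61, -0.57, 0.03, -0.35, -0.15, 0.78, -0.4]
```

Emit:
send_rows(moves=[[0.26,-0.69,0.4,-0.35,-0.15,0.78,-0.4],[0.17,-0.74,0.35,-0.35,-0.15,0.78,-0.4],[0.07,-0.78,0.3,-0.35,-0.15,0.78,-0.4],[-0.03,-0.8,0.25,-0.35,-0.15,0.78,-0.4],[-0.13,-0.8,0.2,-0.35,-0.15,0.78,-0.4],[-0.23,-0.79,0.16,-0.35,-0.15,0.78,-0.4],[-0.34,-0.76,0.12,-0.35,-0.15,0.78,-0.4],[-0.43,-0.71,0.08,-0.35,-0.15,0.78,-0.4],[-0.52,-0.65,0.05,-0.35,-0.15,0.78,-0.4],[-0.61,-0.57,0.03,-0.35,-0.15,0.78,-0.4],[0,0,0,0,0,0,-0.4]])

```text
time_s: 26.38
position: [0.4053, -0.0076, 0.208]
tcp_rot: [[0.186, 0.819, 0.543], [0.972, -0.234, 0.021], [0.144, 0.524, -0.839]]
force: [0.4, 0.5, 0.3]
opening: 0.699
```

```bash
python3 w.py w10; python3 panel.py w10; python3 -c "
from plan import *
print(toolR(73))"
```

```text
26.375 [ 0.4053 -0.0076  0.208 ] [ 0.1859  0.8187  0.5432  0.9719 -0.2343  0.0206  0.1442  0.5242 -0.8393] [-30.9065   9.1786 137.6532  75.2893  17.8661 -87.8652] [0.4008 0.5429 0.3329] 0.6989809427541256
w10 normal [-0.5729  0.0354  0.8188] tilt 35.032319221946246 yaw -3.539617406857874 k 8862
well lo/hi rt,up [[-0.0318  0.3812]
 [ 0.0335  0.4384]]
bar n 640 mean h -0.0020625466931541965
c [-0.0027  0.4083] S [0.0361 0.0139] dir deg from up, ccw+  -109.29661095220476
bar centre world [ 0.448  -0.025   0.0712]
[[ 0.30427301  0.76189482  0.57178162]
 [ 0.93773158 -0.34515325 -0.03909874]
 [ 0.16756315  0.54807437 -0.81947365]]
```

View pics/w10.png

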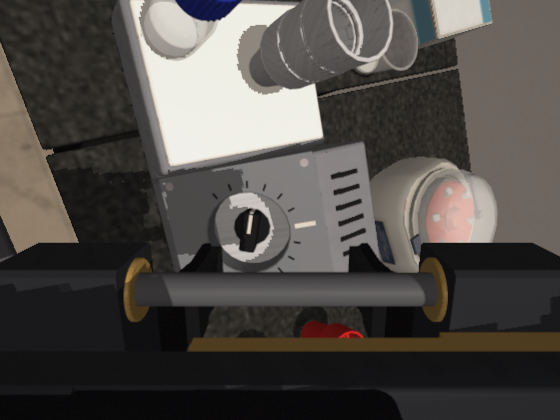

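```bash
cat > kin.py <<'E'
import numpy as np,pickle
from scipy.spatial.transform import Rotation as Rn
from scipy.optimize import least_squares
def rz(a):return Rn.from_euler('z',a,degrees=True).as_matrix()
def ry(a):return Rn.from_euler('y',a,degrees=True).as_matrix()
Z=np.array([0,0,1.]);X=np.array([1.,0,0])
LIM=np.array([[-176.69,176.69],[-43.24,126.21],[12.49,139.97],[-82,262],[0,151.66],[-163.58,163.58]])
def fk(q,L):
    a1,d1,L2,A,B,d6,s4=L
    R=rz(q[0]);p=R@(a1*X+d1*Z);R=R@ry(q[1]);p=p+R@(L2*Z);R=R@ry(q[2]);p=p+R@(A*Z+B*X)
    R=R@rz(s4*q[3])@ry(q[4])@rz(q[5]+90);return p+R@(d6*Z),R
def data():
    out=[]
    for k in (1,2,3,5,6,7,8,9,10):
        st=pickle.load(open(f"pics/w{k}.pkl","rb"))[0];out.append((st["joint_positions"],st["position"],st["tcp_rot"]))
    return out
def fit(D):
    best=None
    for s4 in (1,-1):
        f=lambda L:np.concatenate([fk(q,[*L,s4])[0]-p for q,p,R in D])
        s=least_squares(f,[0,.3,.4,.35,.05,.25])
        rot=max(np.linalg.norm(fk(q,[*s.x,s4])[1]-R) for q,p,R in D)
        print(s4,s.x.round(4),"maxpos",abs(s.fun).max(),"rot",rot)
        if best is None or s.cost+rot<best[0]: best=(s.cost+rot,[*s.x,s4])
    return best[1]
def ik(p,R,L,seeds):
    sols=[]
    for q0 in seeds:
        def f(q):
            a,b=fk(q,L);return np.concatenate([(a-p)*10,Rn.from_matrix(b.T@R).as_rotvec()])
        q0=np.clip(q0,LIM[:,0]+.1,LIM[:,1]-.1)
        s=least_squares(f,q0,bounds=(LIM[:,0],LIM[:,1]))
        if abs(s.fun).max()<1e-3 and not any(np.abs(s.x-t).max()<2 for t in sols): sols.append(s.x)
    return sols
E
python3 - <<'E'
from kin import *
from plan import toolR,n
D=data();L=fit(D);pickle.dump(L,open("L.pkl","wb"))
np.set_printoptions(suppress=True,precision=1)
rng=np.random.default_rng(0)
seeds=[rng.uniform(LIM[:,0],LIM[:,1])*[.2,1,1,1,1,1] for _ in range(40)]
c=np.array([.448,-.0255,.071])
for h in (.06,-.014):
  for a in (73,0,73+180,180,-107):
    print(h,a,ik(c+n*h,toolR(a),L,seeds))
E
```

```text
1 [-0.1851  0.5602  0.7406  0.5534  0.1828  0.6118] maxpos 0.11101897758696465 rot 8.658963935784139e-16
-1 [ 0.4911 -0.4847  0.1832 -0.0375 -0.0683 -0.5074] maxpos 0.11197288238653469 rot 2.735712257115779
0.06 73 []
0.06 0 []
0.06 253 []
0.06 180 []
0.06 -107 []
-0.014 73 []
-0.014 0 []
-0.014 253 []
-0.014 180 []
-0.014 -107 []
```

```bash
sed -i 's/a1,d1,L2,A,B,d6,s4=L/a1,d1,L2,A,B,d6,y0,s4=L/; s/(a1\*X+d1\*Z)/(a1*X+d1*Z+y0*np.array([0,1.,0]))/; s/\[0,.3,.4,.35,.05,.25\]/[0,.3,.4,.35,.05,.25,.1]/' kin.py
cat > ikt.py <<'E'
from kin import *
from plan import toolR,n
np.set_printoptions(suppress=True,precision=3)
D=data();L=fit(D);pickle.dump(L,open("L.pkl","wb"))
np.set_printoptions(suppress=True,precision=1)
rng=np.random.default_rng(0)
seeds=[rng.uniform(LIM[:,0],LIM[:,1])*[.2,1,1,1,1,1] for _ in range(40)]
c=np.array([.448,-.0255,.071])
for h in (.06,-.014):
  for a in (73,36,0,73+180,216,180):
    print(h,a,ik(c+n*h,toolR(a),L,seeds))
E
python3 ikt.py
```

```text
1 [0.    0.274 0.588 0.392 0.114 0.305 0.111] maxpos 9.684534840737058e-10 rot 8.658963935784139e-16
-1 [ 0.3   -0.189  0.341  0.13   0.003 -0.191  0.115] maxpos 0.029132931089932312 rot 2.735712257115779
0.06 73 []
0.06 36 []
0.06 0 []
0.06 253 []
0.06 216 []
0.06 180 []
-0.014 73 []
-0.014 36 []
-0.014 0 []
-0.014 253 []
-0.014 216 []
-0.014 180 []
```

```bash
cat > ikt2.py <<'E'
from kin import *
from plan import toolR,n
L=pickle.load(open("L.pkl","rb"))
np.set_printoptions(suppress=True,precision=1)
rng=np.random.default_rng(1)
c=np.array([.448,-.0255,.071])
marg=np.array([1,1,.7,1,1,2])
for h in (-.014,.05):
  for a in (73,36,0,253,216,180):
    p=c+n*h;R=toolR(a);best=[]
    for _ in range(25):
        q0=rng.uniform(LIM[:,0],LIM[:,1])*[.2,.5,1,1,1,1];q0=np.clip(q0,LIM[:,0]+2,LIM[:,1]-2)
        def f(q):
            x,b=fk(q,L);w=Rn.from_matrix(R.T@b).as_rotvec();return np.concatenate([(x-p)*1000,w*[1,1,3]])
        s=least_squares(f,q0,bounds=(LIM[:,0]+marg,LIM[:,1]-marg))
        x,b=fk(s.x,L);best.append((s.cost,np.degrees(Rn.from_matrix(R.T@b).as_rotvec()),s.x,np.abs(x-p).max()*1000))
    best.sort(key=lambda t:t[0]);
    for t in best[:2]:print(h,a,round(t[0],3),"mis",t[1],"q",t[2],t[3].round(2))
E
python3 ikt2.py
```

```text
-0.014 73 0.002 mis [3.1 1.1 0.2] q [ -27.2   43.   139.3  154.5   34.5 -161.6] 0.0
-0.014 73 0.002 mis [3.1 1.1 0.2] q [ -27.2   43.   139.3  154.5   34.5 -161.6] 0.0
-0.014 36 0.001 mis [ 1.5 -2.1 -0. ] q [ -25.1   43.   139.3  160.1   34.4 -127.5] 0.0
-0.014 36 0.001 mis [ 1.5 -2.1 -0. ] q [ -25.1   43.   139.3  160.1   34.4 -127.5] 0.0
-0.014 0 0.001 mis [-0.1 -2.6 -0. ] q [-25.1  43.  139.3 160.1  34.4 -91.5] 0.0
-0.014 0 0.001 mis [-0.1 -2.6 -0. ] q [-25.1  43.  139.3 160.1  34.4 -91.5] 0.0
-0.014 253 0.001 mis [-2.5  0.8  0. ] q [-25.1  43.  139.3 160.1  34.4  15.5] 0.0
-0.014 253 0.001 mis [-2.5  0.8  0. ] q [-25.1  43.  139.3 160.1  34.4  15.5] 0.0
-0.014 216 0.001 mis [-1.5  2.1 -0. ] q [-25.1  43.  139.3 160.1  34.4  52.5] 0.0
-0.014 216 0.001 mis [-1.5  2.1 -0. ] q [-25.1  43.  139.3 160.1  34.4  52.5] 0.0
-0.014 180 0.001 mis [0.1 2.6 0. ] q [-25.1  43.  139.3 160.1  34.4  88.5] 0.0
-0.014 180 0.001 mis [ 0.1  2.6 -0. ] q [-25.1  43.  139.3 160.1  34.4  88.5] 0.0
0.05 73 0.007 mis [ 6.6 -2.2  0. ] q [ -26.4   29.1  139.3  144.4   17.8 -148.8] 0.0
0.05 73 0.007 mis [ 6.6 
[... 163 characters left out ...]
 [ 3.9 -5.7  0. ] q [ -26.4   29.1  139.3  144.4   17.8 -111.8] 0.0
0.05 0 0.007 mis [-0.1 -6.9  0. ] q [-26.4  29.1 139.3 144.4  17.8 -75.8] 0.0
0.05 0 0.007 mis [-0.1 -6.9 -0. ] q [-26.4  29.1 139.3 144.4  17.8 -75.8] 0.0
0.05 253 0.007 mis [-6.6  2.2  0. ] q [-26.4  29.1 139.3 144.4  17.8  31.2] 0.0
0.05 253 0.007 mis [-6.6  2.2  0. ] q [-26.4  29.1 139.3 144.4  17.8  31.2] 0.0
0.05 216 0.007 mis [-3.9  5.7 -0. ] q [-26.4  29.1 139.3 144.4  17.8  68.2] 0.0
0.05 216 0.007 mis [-3.9  5.7 -0. ] q [-26.4  29.1 139.3 144.4  17.8  68.2] 0.0
0.05 180 0.007 mis [0.1 6.9 0. ] q [-26.4  29.1 139.3 144.4  17.8 104.2] 0.0
0.05 180 0.007 mis [ 0.1  6.9 -0. ] q [-26.4  29.1 139.3 144.4  17.8 104.2] 0.0
```

```bash
python3 - <<'E'
from panel import *
from panel import panel
for nm in ("w10","w5","w9"):
    st,d,P,Y,U,h,n,up,rt,off=panel(nm)
    q=np.c_[Y@rt,Y@up]
    m=(abs(h)<.006)&(np.hypot(q[:,0],q[:,1]-.41)<.03)
    # rectify image: panel-plane grid at h=-2mm
    g=np.arange(-.045,.045,.0002)
    A,B=np.meshgrid(g,g[::-1])
    Xw=A[...,None]*rt+(B+.41)[...,None]*up+n*(off-.002)
    uv=proj(d,P,Xw.reshape(-1,3)).astype(np.float32).reshape(*A.shape,2)
    im=cv2.remap(d["img"][:,:,::-1].copy(),uv[...,0],uv[...,1],cv2.INTER_LINEAR)
    H=np.full(A.shape,np.nan)
    for k in range(-40,50,10): pass
    cv2.imwrite(f"pics/rect_{nm}.png",im)
a=[cv2.imread(f"pics/rect_{k}.png") for k in("w10","w5","w9")]
for i in a:
    for k in range(0,450,50): cv2.line(i,(k,0),(k,5),(0,255,0),1);cv2.line(i,(0,k),(5,k),(0,255,0),1)
cv2.imwrite("pics/rect.png",cv2.resize(np.hstack(a),None,fx=.59,fy=.59,interpolation=cv2.INTER_AREA))
E
```

```text
w10 normal [-0.5729  0.0354  0.8188] tilt 35.032319221946246 yaw -3.539617406857874 k 8862
w5 normal [-0.5718  0.0391  0.8195] tilt 34.96727064808043 yaw -3.9114827585037157 k 10768
w9 normal [-0.5717  0.0386  0.8196] tilt 34.95749039952977 yaw -3.8670413040952822 k 6969
```

View pics/rect.png

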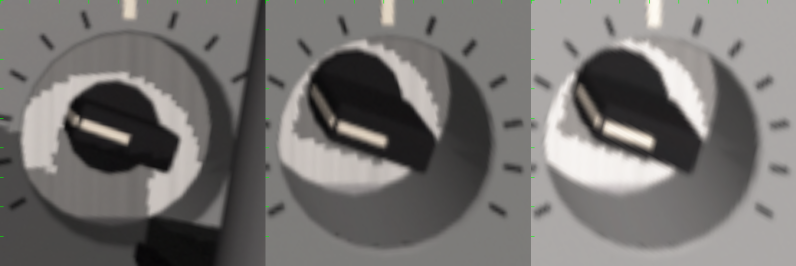

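```bash
cat > path.py <<'E'
from kin import *
from plan import toolR,n
from rig import status
L=pickle.load(open("L.pkl","rb"))
np.set_printoptions(suppress=True,precision=2)
c=np.array([.448,-.0265,.0712]);marg=np.array([1,1,1.3,1,1,2])
def sol(h,a,q0,cc=c):
    p=cc+n*h;R=toolR(a)
    def f(q):
        x,b=fk(q,L);w=Rn.from_matrix(R.T@b).as_rotvec();return np.concatenate([(x-p)*1000,w*[1,1,3]])
    s=least_squares(f,np.clip(q0,LIM[:,0]+2,LIM[:,1]-2),bounds=(LIM[:,0]+marg,LIM[:,1]-marg))
    x,b=fk(s.x,L);return s.x,np.degrees(Rn.from_matrix(R.T@b).as_rotvec()),np.abs(x-p).max()
def jrows(qa,qb,N,hand,show=True):
    out=[]
    for i in range(N):
        p0,R0=fk(qa+(qb-qa)*i/N,L);p1,R1=fk(qa+(qb-qa)*(i+1)/N,L)
        t=R0.T@(p1-p0)/.025;w=np.degrees(Rn.from_matrix(R0.T@R1).as_rotvec())/10
        out.append([round(float(v),2) for v in [*t,*w]]+[hand])
        if show:
            B=np.array([[sx*.0375,sy*.095,-.07] for sx in(-1,1) for sy in(-1,1)])@R1.T+p1
            print(out[-1],"tcp",p1,"body lo z",B[:,2].min(),"maxy",B[:,1].max())
    return out
E
python3 - <<'E'
from path import *
q=status.read_state()["joint_positions"]
qh,m,e=sol(.05,252,np.array([-26,29,138,144,18,31.]));print(qh,m,e)
qg,m2,e2=sol(-.015,252,qh);print(qg,m2,e2)
for r in (jrows(q,qh,14,.36)):pass
print()
jrows(qh,qg,6,.36)
E
```

```text
[-26.33  28.59 138.67 141.74  16.29  35.02] [-7.13  2.45 -0.  ] 4.032007148158101e-07
[-25.03  42.45 138.67 159.61  32.79  17.17] [-3.05  1.05 -0.  ] 1.9793322209027409e-07
[0.05, 0.02, 0.26, 0.0, 0.04, 1.35, 0.36] tcp [ 0.41 -0.01  0.2 ] body lo z 0.2068576281517365 maxy 0.06773835955526565
[0.02, 0.0, 0.26, 0.01, 0.02, 1.35, 0.36] tcp [ 0.41 -0.01  0.2 ] body lo z 0.20485657803555074 maxy 0.08183214606643836
[-0.0, -0.01, 0.26, 0.01, 0.01, 1.35, 0.36] tcp [ 0.42 -0.01  0.19] body lo z 0.20566346178033867 maxy 0.09062037323585898
[-0.03, -0.0, 0.26, 0.0, -0.0, 1.35, 0.36] tcp [ 0.42 -0.01  0.19] body lo z 0.2087906572713554 maxy 0.09364661864782299
[-0.06, 0.01, 0.26, -0.0, -0.02, 1.35, 0.36] tcp [ 0.42 -0.01  0.18] body lo z 0.21360888419799168 maxy 0.09076051140973104
[-0.08, 0.04, 0.26, -0.02, -0.02, 1.35, 0.36] tcp [ 0.42 -0.01  0.17] body lo z 0.20712386763822133 maxy 0.08769209068944522
[-0.09, 0.07, 0.26, -0.03, -0.03, 1.35, 0.36] tcp [ 0.43 -0.01  0.17] body lo z 0.19055793461366732 maxy 0.09102216757416785
[-0.09, 0.11, 0.26, -0.05, -0.02, 1.34, 0.36] tcp [ 0.43 -0.01  0.16
[... 844 characters left out ...]
tcp [ 0.43 -0.02  0.1 ] body lo z 0.11713127292199899 maxy 0.04962383317731995
[-0.1, -0.06, 0.44, 0.06, -0.07, 0.01, 0.36] tcp [ 0.43 -0.02  0.1 ] body lo z 0.10683283425049196 maxy 0.050767718928642236
[-0.04, -0.05, 0.43, 0.07, -0.04, 0.0, 0.36] tcp [ 0.44 -0.02  0.09] body lo z 0.09645020256737448 maxy 0.050870554026984524
[0.03, -0.04, 0.43, 0.07, -0.01, -0.0, 0.36] tcp [ 0.45 -0.02  0.08] body lo z 0.08597722126448012 maxy 0.04992832735899773
[0.08, -0.03, 0.42, 0.08, 0.02, -0.01, 0.36] tcp [ 0.45 -0.02  0.07] body lo z 0.0754219692530562 maxy 0.04794433499090097
[0.14, -0.01, 0.42, 0.08, 0.05, -0.02, 0.36] tcp [ 0.46 -0.03  0.06] body lo z 0.06480795286329963 maxy 0.044929414759741514
```

```bash
python3 - <<'E'
from path import *
q=status.read_state()["joint_positions"]
qh,m,e=sol(.05,252,np.array([-26,29,138,144,18,31.]))
for r in jrows(q,qh,20,.36,False):print(r)
E
```

```text
[0.04, 0.01, 0.18, -0.0, 0.03, 0.94, 0.36]
[0.03, 0.0, 0.18, 0.0, 0.02, 0.94, 0.36]
[0.01, -0.0, 0.18, 0.01, 0.01, 0.94, 0.36]
[-0.0, -0.0, 0.18, 0.01, 0.01, 0.94, 0.36]
[-0.02, -0.0, 0.18, 0.0, 0.0, 0.94, 0.36]
[-0.03, 0.0, 0.18, 0.0, -0.01, 0.94, 0.36]
[-0.04, 0.01, 0.18, -0.0, -0.01, 0.94, 0.36]
[-0.05, 0.02, 0.18, -0.01, -0.01, 0.94, 0.36]
[-0.06, 0.04, 0.18, -0.02, -0.02, 0.94, 0.36]
[-0.06, 0.05, 0.18, -0.02, -0.02, 0.94, 0.36]
[-0.06, 0.07, 0.18, -0.03, -0.02, 0.94, 0.36]
[-0.06, 0.09, 0.18, -0.04, -0.01, 0.94, 0.36]
[-0.05, 0.11, 0.18, -0.05, -0.01, 0.94, 0.36]
[-0.04, 0.13, 0.18, -0.05, -0.0, 0.94, 0.36]
[-0.02, 0.14, 0.18, -0.06, 0.0, 0.94, 0.36]
[-0.0, 0.16, 0.18, -0.06, 0.01, 0.94, 0.36]
[0.02, 0.17, 0.18, -0.07, 0.03, 0.94, 0.36]
[0.05, 0.18, 0.18, -0.07, 0.04, 0.93, 0.36]
[0.08, 0.18, 0.18, -0.06, 0.05, 0.93, 0.36]
[0.1, 0.17, 0.18, -0.06, 0.06, 0.93, 0.36]
```

Emit:
send_rows(moves=[[0.04,0,0.18,0,0.03,0.94,0.36],[0.03,0,0.18,0,0.02,0.94,0.36],[0,0,0.18,0,0,0.94,0.36],[0,0,0.18,0,0,0.94,0.36],[-0.02,0,0.18,0,0,0.94,0.36],[-0.03,0,0.18,0,0,0.94,0.36],[-0.04,0,0.18,0,0,0.94,0.36],[-0.05,0.02,0.18,0,0,0.94,0.36]])

```text
time_s: 27.42
position: [0.4259, -0.0074, 0.1779]
tcp_rot: [[0.834, 0.034, 0.55], [0.022, -0.999, 0.028], [0.551, -0.011, -0.835]]
force: [-0.4, -0.2, -0.6]
opening: 0.319
```

```bash
cat > nxt.py <<'E'
from path import *
import sys
q=status.read_state()["joint_positions"];print("q",q)
print(status.read_state()["position"])
qh,m,e=sol(float(sys.argv[1]),float(sys.argv[2]),np.array([-26,29,138,144,18,31.]));print("goal",qh,m)
for r in jrows(q,qh,int(sys.argv[3]),.36,False):print(r)
E
python3 nxt.py .05 252 12
```

```text
q [-28.98  17.06 138.12 104.26  17.48 -41.2 ]
[ 0.43 -0.01  0.18]
goal [-26.33  28.59 138.67 141.74  16.29  35.02] [-7.13  2.45 -0.  ]
[-0.07, 0.04, 0.18, -0.02, -0.02, 0.94, 0.36]
[-0.07, 0.06, 0.18, -0.03, -0.02, 0.94, 0.36]
[-0.07, 0.08, 0.18, -0.03, -0.02, 0.94, 0.36]
[-0.07, 0.1, 0.18, -0.04, -0.02, 0.94, 0.36]
[-0.06, 0.12, 0.18, -0.05, -0.01, 0.94, 0.36]
[-0.04, 0.13, 0.18, -0.06, -0.01, 0.94, 0.36]
[-0.03, 0.15, 0.18, -0.06, 0.0, 0.94, 0.36]
[-0.01, 0.16, 0.18, -0.07, 0.01, 0.94, 0.36]
[0.02, 0.17, 0.18, -0.07, 0.02, 0.94, 0.36]
[0.04, 0.18, 0.18, -0.07, 0.03, 0.94, 0.36]
[0.07, 0.18, 0.18, -0.07, 0.05, 0.93, 0.36]
[0.1, 0.18, 0.18, -0.06, 0.06, 0.93, 0.36]
```

Tracking well; continuing.

Emit:
send_rows(moves=[[-0.07,0.04,0.18,-0.02,-0.02,0.94,0.36],[-0.07,0.06,0.18,-0.03,-0.02,0.94,0.36],[-0.07,0.08,0.18,-0.03,-0.02,0.94,0.36],[-0.07,0.1,0.18,-0.04,-0.02,0.94,0.36],[-0.06,0.12,0.18,-0.05,-0.01,0.94,0.36],[-0.04,0.13,0.18,-0.06,-0.01,0.94,0.36],[-0.03,0.15,0.18,-0.06,0,0.94,0.36],[-0.01,0.16,0.18,-0.07,0.01,0.94,0.36],[0.02,0.17,0.18,-0.07,0.02,0.94,0.36],[0.04,0.18,0.18,-0.07,0.03,0.94,0.36],[0.07,0.18,0.18,-0.07,0.05,0.93,0.36],[0.1,0.18,0.18,-0.06,0.06,0.93,0.36]])

```text
time_s: 28.92
position: [0.4203, -0.0248, 0.1115]
tcp_rot: [[-0.339, -0.821, 0.46], [-0.931, 0.365, -0.035], [-0.139, -0.44, -0.887]]
force: [0.5, 0.4, -0.3]
opening: 0.321
```

```bash
python3 w.py w11; python3 panel.py w11; python3 nxt.py .05 252 1;python3 - <<'E'
from h import *
d=vision.capture("side");cv2.imwrite("pics/s11.png",cv2.resize(d["img"][130:270,140:300,::-1],None,fx=4,fy=4,interpolation=cv2.INTER_CUBIC))
E
```

```text
28.925 [ 0.4203 -0.0248  0.1115] [-0.3388 -0.8208  0.4598 -0.9305  0.3645 -0.035  -0.1389 -0.4397 -0.8873] [-26.2278  28.7544 138.6026 142.4296  16.3671  34.3505] [ 0.5332  0.3765 -0.2505] 0.3207797727459088
w11 normal [-0.5713  0.0417  0.8197] tilt 34.94793209663308 yaw -4.177404055795418 k 16897
well lo/hi rt,up [[-0.0395  0.3881]
 [ 0.0225  0.4427]]
bar n 1259 mean h -0.0020034821767674136
c [-0.0064  0.4077] S [0.0354 0.0138] dir deg from up, ccw+  71.8173216355275
bar centre world [ 0.4472 -0.0262  0.0709]
q [-26.23  28.83 138.61 142.52  16.34  34.46]
[ 0.42 -0.02  0.11]
goal [-26.33  28.59 138.67 141.74  16.29  35.02] [-7.13  2.45 -0.  ]
[-0.01, 0.0, -0.05, 0.0, -0.01, -0.01, 0.36]
```

View pics/w11.png

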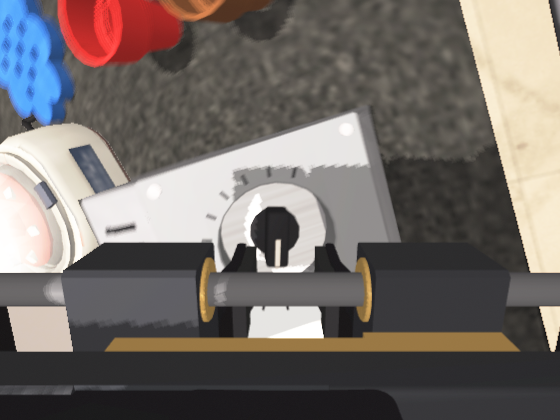

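View pics/s11.png

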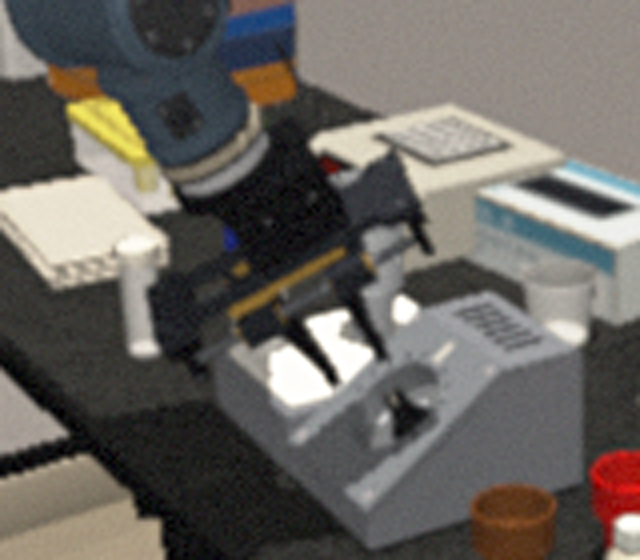

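```bash
sed -i 's/c=np.array(\[.448,-.0265,.0712\])/c=np.array([.4475,-.0264,.071])/' path.py; python3 nxt.py -.015 252 9
```

```text
q [-26.24  28.79 138.62 142.4   16.36  34.09]
[ 0.42 -0.02  0.11]
goal [-25.02  42.43 138.67 159.62  32.66  17.18] [-3.15  1.08 -0.  ]
[-0.11, -0.04, 0.29, 0.03, -0.06, 0.01, 0.36]
[-0.08, -0.04, 0.29, 0.04, -0.05, 0.01, 0.36]
[-0.06, -0.04, 0.29, 0.04, -0.04, 0.01, 0.36]
[-0.03, -0.03, 0.28, 0.04, -0.03, 0.01, 0.36]
[-0.0, -0.03, 0.28, 0.05, -0.02, 0.0, 0.36]
[0.02, -0.03, 0.28, 0.05, -0.0, 0.0, 0.36]
[0.05, -0.02, 0.28, 0.05, 0.01, -0.0, 0.36]
[0.07, -0.01, 0.27, 0.05, 0.02, -0.0, 0.36]
[0.09, -0.0, 0.27, 0.05, 0.03, -0.01, 0.36]
```

```bash
python3 nxt.py .01 252 6
```

```text
q [-26.24  28.79 138.62 142.4   16.36  34.09]
[ 0.42 -0.02  0.11]
goal [-25.37  36.97 138.67 155.48  25.6   21.51] [-5.06  1.74 -0.  ]
[-0.07, -0.03, 0.26, 0.03, -0.04, 0.01, 0.36]
[-0.05, -0.03, 0.26, 0.03, -0.03, 0.01, 0.36]
[-0.02, -0.03, 0.26, 0.03, -0.02, 0.01, 0.36]
[0.0, -0.03, 0.26, 0.04, -0.01, 0.01, 0.36]
[0.03, -0.02, 0.26, 0.04, 0.0, 0.0, 0.36]
[0.05, -0.02, 0.25, 0.04, 0.02, 0.0, 0.36]
```

Emit:
send_rows(moves=[[-0.07,-0.03,0.26,0.03,-0.04,0.01,0.36],[-0.05,-0.03,0.26,0.03,-0.03,0.01,0.36],[-0.02,-0.03,0.26,0.03,-0.02,0.01,0.36],[0,-0.03,0.26,0.04,-0.01,0.01,0.36],[0.03,-0.02,0.26,0.04,0,0,0.36],[0.05,-0.02,0.25,0.04,0.02,0,0.36],[0,0,0,0,0,0,0.36]])

```text
time_s: 29.9
position: [0.4413, -0.0262, 0.0787]
tcp_rot: [[-0.336, -0.803, 0.492], [-0.93, 0.367, -0.036], [-0.152, -0.47, -0.87]]
force: [0.3, -0.3, -0.2]
opening: 0.318
```

```bash
python3 w.py w12; python3 nxt.py -.015 252 5; python3 - <<'E'
from path import *
st=status.read_state();R=st["tcp_rot"];print("bar centre in tool mm",R.T@(c-st["position"])*1000)
E
```

```text
29.9 [ 0.4413 -0.0262  0.0787] [-0.3359 -0.803   0.4924 -0.9295  0.367  -0.0357 -0.152  -0.4696 -0.8697] [-25.4213  37.0651 138.7367 155.6128  25.7095  21.4485] [ 0.2817 -0.2736 -0.2258] 0.31816307936616767
q [-25.43  37.03 138.75 155.59  25.69  21.47]
[ 0.44 -0.03  0.08]
goal [-25.02  42.43 138.67 159.62  32.66  17.18] [-3.15  1.08 -0.  ]
[-0.03, -0.03, 0.2, 0.04, -0.02, -0.0, 0.36]
[-0.02, -0.02, 0.2, 0.04, -0.02, -0.0, 0.36]
[-0.01, -0.02, 0.2, 0.04, -0.01, -0.0, 0.36]
[0.0, -0.02, 0.2, 0.04, -0.01, -0.0, 0.36]
[0.01, -0.01, 0.2, 0.04, -0.01, -0.0, 0.36]
bar centre in tool mm [-0.76 -1.49 10.07]
```

View pics/w12.png

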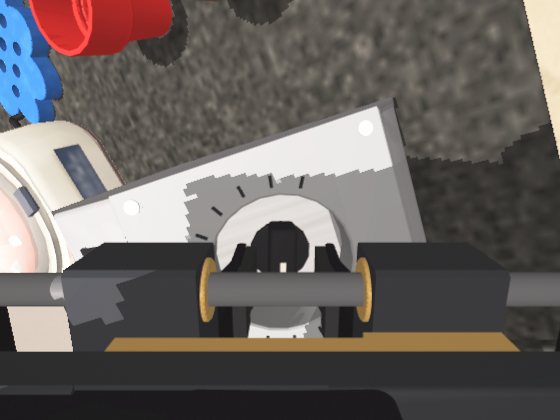

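Aligned; going in with a force check on the way.

Emit:
send_rows(moves=[[-0.03,-0.03,0.2,0.04,-0.02,0,0.36],[-0.02,-0.02,0.2,0.04,-0.02,0,0.36],[-0.01,-0.02,0.2,0.04,-0.01,0,0.36],[0,0,0,0,0,0,0.36]])

```text
time_s: 30.45
position: [0.4504, -0.0261, 0.0668]
tcp_rot: [[-0.333, -0.792, 0.512], [-0.929, 0.367, -0.036], [-0.16, -0.487, -0.858]]
force: [-0.4, 0.7, -0.1]
opening: 0.322
```

Emit:
send_rows(moves=[[0,-0.02,0.2,0.04,-0.01,0,0.36],[0.01,-0.01,0.2,0.04,-0.01,0,0.36],[0,0,0,0,0,0,0.36]])

```text
time_s: 30.82
position: [0.4561, -0.0271, 0.0586]
tcp_rot: [[-0.331, -0.785, 0.524], [-0.93, 0.367, -0.038], [-0.163, -0.5, -0.851]]
force: [-0.3, 0.1, 0.7]
opening: 0.319
```

```bash
python3 - <<'E'
from path import *
st=status.read_state();R=st["tcp_rot"];print("bar centre in tool mm",R.T@(c-st["position"])*1000,st["force"],st["joint_positions"])
E
```

```text
bar centre in tool mm [  0.22   0.8  -15.14] [-0.3   0.05  0.7 ] [-25.    42.51 138.71 159.79  32.83  17.23]
```

Close gently.

Emit:
send_rows(moves=[[0,0,0,0,0,0,0.5],[0,0,0,0,0,0,0.7],[0,0,0,0,0,0,1],[0,0,0,0,0,0,1]])

```text
time_s: 31.32
position: [0.4556, -0.0268, 0.059]
tcp_rot: [[-0.331, -0.785, 0.523], [-0.93, 0.367, -0.038], [-0.162, -0.499, -0.851]]
force: [-0.8, 0.9, -2.4]
opening: 0.16
```

Emit:
send_rows(moves=[[0,0,0,0,0,0.5,1],[0,0,0,0,0,0.8,1],[0,0,0,0,0,0.8,1],[0,0,0,0,0,0.8,1],[0,0,0,0,0,0,1]])

```text
time_s: 31.95
position: [0.4548, -0.0262, 0.0585]
tcp_rot: [[-0.669, -0.53, 0.522], [-0.637, 0.77, -0.036], [-0.382, -0.357, -0.852]]
force: [-1.3, 3.0, -5.4]
opening: 0.16
```

Forces small, continuing (29° done of 72).

Emit:
send_rows(moves=[[0,0,0,0,0,0.8,1],[0,0,0,0,0,0.8,1],[0,0,0,0,0,0.8,1],[0,0,0,0,0,0.8,1],[0,0,0,0,0,0.8,1],[0,0,0,0,0,0.3,1],[0,0,0,0,0,0,1]])

```text
time_s: 32.83
position: [0.4543, -0.0247, 0.0583]
tcp_rot: [[-0.851, 0.063, 0.521], [0.054, 0.998, -0.033], [-0.522, -0.0, -0.853]]
force: [0.4, 9.7, -7.4]
opening: 0.157
```

```bash
python3 - <<'E'
from path import *
from plan import up,rt
st=status.read_state();R=st["tcp_rot"];x=-R[:,0];print("ccw from up",np.degrees(np.arctan2(-x@rt,x@up)),st["force"],st["moment"],st["joint_positions"],st["opening"])
E
```

```text
ccw from up 0.24192050233992962 [ 0.38  9.72 -7.39] [1.55 0.68 0.95] [-24.88  42.49 138.85 159.51  32.71  89.1 ] 0.15691619683030747
```

```bash
python3 - <<'E'
from path import *
st=status.read_state();q=st["joint_positions"]
cc=st["position"]+n*.015
q1,m,e=sol(.012,180,q,cc);q2,m2,e2=sol(.06,180,q1,cc)
print(q1,m,e,q2,m2,e2)
for r in jrows(q,q1,6,.36,False):print(r)
print()
for r in jrows(q1,q2,5,.36,False):print(r)
E
```

```text
[-24.93  36.43 138.67 155.58  24.59  93.9 ] [0.15 5.85 0.  ] 3.356956637667885e-07 [-26.11  26.41 138.67 135.97  13.77 113.18] [0.22 8.41 0.  ] 4.414762317939136e-07
[0.0, 0.01, -0.18, -0.0, 0.04, 0.01, 0.36]
[0.01, 0.01, -0.18, -0.0, 0.04, 0.0, 0.36]
[0.01, 0.0, -0.18, 0.0, 0.04, 0.0, 0.36]
[0.02, -0.0, -0.18, 0.01, 0.04, 0.0, 0.36]
[0.02, -0.01, -0.18, 0.01, 0.04, 0.0, 0.36]
[0.03, -0.01, -0.18, 0.01, 0.04, 0.0, 0.36]

[-0.0, 0.12, -0.38, -0.06, 0.04, 0.01, 0.36]
[0.03, 0.06, -0.38, -0.03, 0.05, 0.0, 0.36]
[0.05, 0.01, -0.38, 0.0, 0.05, -0.0, 0.36]
[0.07, -0.05, -0.38, 0.03, 0.05, -0.0, 0.36]
[0.08, -0.12, -0.38, 0.06, 0.05, -0.01, 0.36]
```

Emit:
send_rows(moves=[[0,0,0,0,0,0,0.6],[0,0,0,0,0,0,0.36],[0,0,0,0,0,0,0.36],[0,0,0,0,0,0,0.36],[0,0,-0.18,0,0.04,0,0.36],[0.01,0,-0.18,0,0.04,0,0.36],[0.01,0,-0.18,0,0.04,0,0.36],[0.02,0,-0.18,0,0.04,0,0.36],[0.02,0,-0.18,0,0.04,0,0.36],[0.03,0,-0.18,0,0.04,0,0.36]])

```text
time_s: 34.08
position: [0.4402, -0.0259, 0.0815]
tcp_rot: [[-0.87, 0.072, 0.488], [0.063, 0.997, -0.035], [-0.489, -0.0, -0.872]]
force: [0.9, 1.1, 0.2]
opening: 0.319
```

Emit:
send_rows(moves=[[0,0.12,-0.38,-0.06,0.04,0,0.36],[0.03,0.06,-0.38,-0.03,0.05,0,0.36],[0.05,0,-0.38,0,0.05,0,0.36],[0.07,-0.05,-0.38,0.03,0.05,0,0.36],[0.08,-0.12,-0.38,0.06,0.05,0,0.36],[0,0,0,0,0,0,0.36]])

```text
time_s: 34.83
position: [0.4126, -0.0242, 0.1208]
tcp_rot: [[-0.889, 0.071, 0.452], [0.063, 0.997, -0.033], [-0.454, -0.001, -0.891]]
force: [0.4, 0.3, -0.1]
opening: 0.318
```

```bash
python3 w.py w13; python3 panel.py w13; python3 - <<'E'
from h import *
d=vision.capture("side");cv2.imwrite("pics/s13.png",cv2.resize(d["img"][130:270,140:300,::-1],None,fx=4,fy=4,interpolation=cv2.INTER_CUBIC))
E
```

```text
34.825 [ 0.4126 -0.0242  0.1208] [-0.8889  0.0713  0.4525  0.0631  0.9975 -0.0332 -0.4537 -0.001  -0.8911] [-26.7467  26.3929 138.7731 135.4849  14.3665 113.1762] [ 0.3873  0.2911 -0.0733] 0.31808419009243943
w13 normal [-0.5715  0.0396  0.8197] tilt 34.94912855570198 yaw -3.959698788221725 k 13971
well lo/hi rt,up [[-0.0405  0.3887]
 [ 0.0289  0.4342]]
bar n 1185 mean h -0.0021606759969379895
c [-0.0056  0.4074] S [0.0359 0.0141] dir deg from up, ccw+  0.005000367791959457
bar centre world [ 0.4471 -0.0254  0.0706]
```

View pics/w13.png

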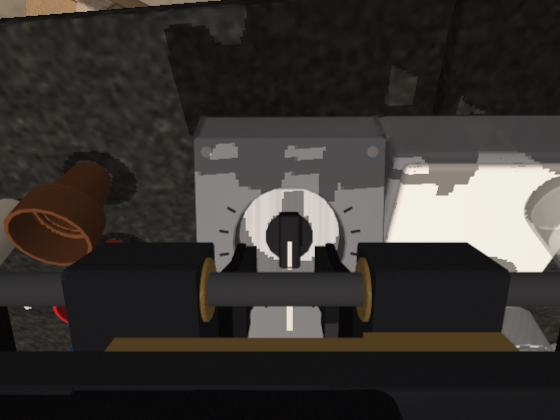

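View pics/s13.png

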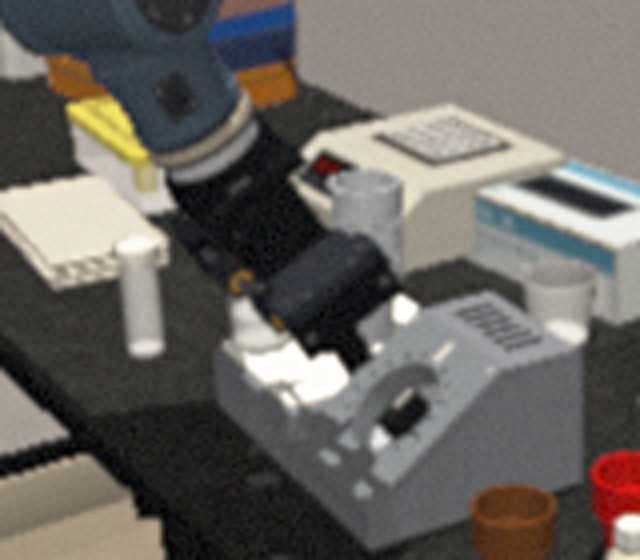

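```bash
python3 - <<'E'
from h import *
import pickle
d=vision.capture("top");pickle.dump((None,d),open("pics/t9.pkl","wb"))
cv2.imwrite("pics/t9.png",cv2.resize(d["img"][160:280,150:430,::-1],None,fx=2.8,fy=2.8,interpolation=cv2.INTER_CUBIC))
s=status.read_state();print(s["force"],s["qvel"],s["time_s"])
E
python3 fit.py t9 .186 .508 .108
```

```text
[-0.03155784 -0.17810739  0.07257193] [-0.00218621  0.52043681 -0.00905943 -0.144546   -0.13545049  0.07772838] 34.975
t9 n 48 c,r [0.509  0.1067 0.0248] z [0.1855 0.1899] res 0.001 ang [6 6 5 7 8 7 7 2]
```

View pics/t9.png

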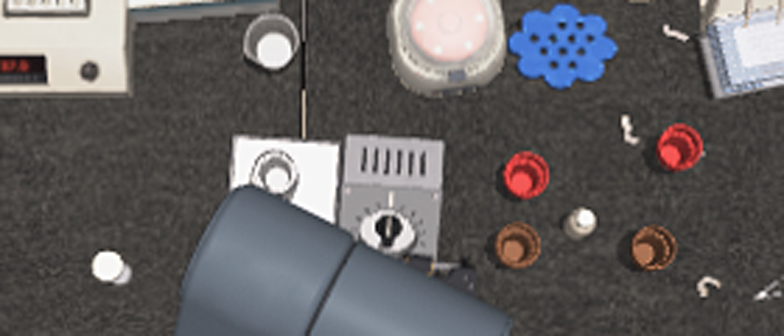

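```bash
python3 -c "
from rig import bot
print(bot.hand_in())"
```

```text
the job is handed in; nothing more can be done
None
```

I nested cup_b and then cup_c in cup_a on the warmer plate. I then gripped the sunken knob and turned it about 72° clockwise to the long white mark, and handed the job in at about 35 s of the 67 s allowed.

**Stack:** After each release the top rim measured 158 mm and then 186 mm above the bench, so each cup added 28 mm. The top rim sits within about 1 mm of where cup_a's axis was measured, and the stack looks straight in the side view.

**Knob:** After I let go, the bar measured 0.0° from straight up the slope, with the pointer line in line with the long mark. The gripper was clear of the knob and the measured force was about 0 N.

**Bystanders:** The last pictures show the tube, beige bottle and beaker standing in place. The blue-cap bottle was mostly hidden by the arm in those pictures. I did not see it directly at the end; I judged it untouched because the gripper's path was worked out to stay clear of it.

**Disagreements:** Two readings did not quite agree:
- Before the turn, views from different angles put the knob's centre 2 to 4 mm apart, so I averaged them. The side force rose to about 10 N during the turn.
- The tool could not line up fully with the knob's axis because of the elbow joint's limit. It was about 3° off while gripping.

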